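Fetch the pattern board from behind the turned samples

TASK

The pattern board for the next job leans at the back of the plywood sample rack, behind the leg sample and the goblet. Stand both samples aside in the wooden tray, then take the board over to the green steel rest and lean it there with its shaped edge up, centred, its foot down close behind the stop bar and its back against the back plate, as it leaned in the rack. Then put each sample back upright on the rack where it stood, and leave all other things on the bench as they lie.

Things in the scene. Friction and masses are not known exactly. Their poses are not given: they have to be found in the camera images.
- board: Brown wooden pattern board, 190 long (x), 12 thick (y); shaped upper edge: its flat middle, 70 long, is 130 above the underside, the rest at most 102. Origin: underside centre; mass centre 55 up; 0.12-0.25 kg. Starts leaning in the rack, 0.30 rad off upright, top to the rack's +y, foot behind the strip, back on the panel's top edge; above 65 (measured up the board) it is free to grip over its thickness. mm
- leg_sample: Turned table-leg sample, pale wood, upright on the rack, 155 mm tall, round, foot 48 mm across; its top 50 mm are a plain cylinder 33 mm across, good to grip. Origin: centre of its underside. z up. About 0.13 kg.
- goblet: Turned goblet, pale wood, upright on the rack, 125.5 mm tall, foot 50 mm across, thin stem; the cup's top 40 mm are a plain cylinder 49 mm across, gripped over this (hollow 35 mm deep, wall 4 mm). Origin: centre of its underside. z up. About 0.12 kg.
- rack: Fixed plywood sample rack. x along it, y front to back, z up; origin on the bench. mm: deck x -105 to 145, y -56 to 56, top 18 over the bench; back panel y 44 to 56, rising 60 over the deck; stop strip y 6 to 14, 10 over the deck. The board's foot stands between strip and panel; the samples stand side by side in front of the strip at about y -24, x -48 and 48 (either may be left or right).
- rest: Fixed green steel pattern rest. x along it, y front to back, z up; origin: bench, middle. mm: base x -105 to 105, y -40 to 40, top 10 over the bench; back plate y 28 to 40, rising 60 over the base; steel stop bar y -10 to -2, 10 over the base. The board's foot goes on the base between bar and plate, close behind the bar (underside centre at y 4 to 8); it leans to +y on the plate's top edge.
- tray: Fixed low open wooden tray, 260 (x) by 120 (y) mm outside, walls 8 mm thick, 26 mm high, inner floor 8 mm over the bench. Origin: centre of its underside. The cork block lies at its -x end; from x = -40 mm to its +x wall it is free: room for both samples side by side along x.
- wax_tin: Bystander: round flat metal tin, 47 mm across, 26 mm high, on the +x end of the rack's deck. Origin: centre of its underside.
- cork_block: Bystander: cork sanding block 50 by 70 by 24 mm, in the -x end of the tray. Origin: centre of its underside.
- gouge: Bystander: turning gouge, lying on the bench along x between the fixtures, wooden handle to -x, 283 mm long, 26 mm high. Origin under the joint of handle and blade.
- calipers: Bystander: flat steel outside calipers lying on the bench between the fixtures, about 140 mm long (x), 70 mm wide, 7 mm high. Origin near the middle.
Things that resemble listed ones, but are neither listed nor needed, are in the scene too. What is shaped like the board but red or white is not meant.

How it is judged:
By the outcome, as a careful person would: the job done as asked, in the order asked, and still so for the second after the job is handed in, with the robot touching nothing.
It also fails if it takes over 138 s, if anything falls off the work surface, if the arm or the gripper's body presses on something with over 40 N, if the wrist force passes 120 N, or if a joint passes its speed limit or range.

ROBOT

A 6-joint arm with a two-finger parallel gripper is mounted at the origin on the work surface. World frame = base frame: x ahead of the robot, y to its left, z up, the work surface at z = 0. Lengths are in mm, angles in rad, forces in N, time in s.
With the tool pointing down it reaches from about 275 to 750 mm from the base axis. Payload 10.2 kg.
Tool frame: the origin (TCP) lies on the front face of the gripper's body, between the roots of the fingers; the fingertips stand 73 mm ahead of it and the grasp point (between the pads) lies 54 mm ahead of it; z points along the fingers, y is the direction in which the jaws open and shut (so a half turn about z gives the same grasp; the last joint's range is limited). The gripper opens to 85 mm and grips with 20 to 120 N. Pads are 22 mm wide; open, the fingers measure 114 mm over their backs; the gripper's body (76 mm by 85 mm) begins 54 mm behind the grasp point. The pads swing forward as they close: fully open they stand 13 mm farther back than shut.
Start: joints at [-1.432, 0.313, 1.498, -0, 1.331, -0.223], TCP at [185.816, -491.024, 303.894] pointing down, gripper open.
Joint ranges: [-2.94, 2.94], [-0.97, 2.17], [0.19, 2.56], [-1.23, 4.37], [0.02, 3.11], [-2.88, 2.88]. Speed limits (rad/s): [2.39, 2.39, 3.01, 3.14, 3.14, 3.14].

INTERFACE

Orientations are given as a unit quaternion [w, x, y, z].
In Python, from rig import ctrl gives the robot as it stands.
- The arm moves only by the tool move_arm, never from a script. Its argument "series" is a list of rows, each a list of 3 entries, a list of its own where there are three numbers: the shift along the tool's x, y, z in mm, then the turn about the tool's z in degrees, then the opening, from 0 (shut) to 1 (fully open). In form: [[[tx, ty, tz], yaw, grip], ...]. A call has 1 to 10 rows; each row is the pose to reach, as a shift and turn from the pose commanded when the call began, along the tool's axes at that moment; what a row does not reach only later rows make up. A row lasts 1/8 s, in which the tool goes at most 62.5 mm and 10.7 degrees, less where a joint would pass 70% of its speed; a pose out of reach is approached as far as the arm can. A call with a gripper value outside its range is refused whole. The fingers move at their own pace and stop on an object; "force" is the grip in N (left out, the last holds). Time passes only in rows, so rows that repeat a pose let the fingers close. It gives the time, the measured TCP pose, the force and the opening at its end, in the units of the state.
- ctrl.sense(): the state, without advancing time (a new reading comes with each control period).
- ctrl.capture(name): name is "side" or "top" or "wrist"; returns (picture, depth): 480x640x3 uint8, red, green, blue; 480x640 float32, mm along the optical axis (not along the pixel's ray), 0 where there is no reading.
- ctrl.camera_model(name): a dict with "fov_y" (degrees; the focal length in pixels is half the picture's height over the tangent of half this angle, whatever the lens; pixels are square), "cx", "cy" (the principal point, pixels), "dist_coeffs" ([k1, k2, p1, p2, k3] as OpenCV has them; the pictures are not rectified), "rvec" (rotation vector, rad) and "tvec" (3), from world to camera coordinates, as OpenCV has them. Camera axes: x right, y down, z forward; pixel columns grow to the right and rows downward; lengths in mm; the calibration is good to about 2 mm. A picture is of the moment at which its call begins: read the wrist's pose just before it. camera_model takes no time and is no camera call; for the wrist camera it gives the pose at the moment of the call.
- ctrl.finish_job(): hands the job in, once; it reports no verdict.
The state is a dict: "time_s": time; "joints": joint angles; "dq": joint speeds; "tau": joint torques, N m; "eef_pos": TCP position; "ee_rot": TCP orientation; "force": force on the tool from outside, world axes, zero at the start; "wrist_torque": the same for the moment, N m; "grip_width": opening from 0.0 (shut) to 1.0 (fully open).
Only numpy, scipy, OpenCV 4.12 (cv2) and the standard library are available. Lean on these libraries where they do the work, as an engineer would, in place of code of your own. Each camera call takes 0.05 s, during which the arm holds its last target.

## Working session

There is one attempt and no reset: what is moved stays moved. The work goes in short steps, Python scripts to look and compute and a tool call to move; the robot and the scene stay as the last step left them, time stands still between calls to the robot, and variables do not carry over. Pictures are saved under pics/ and viewed, and the job is handed in when it is done.

Besides the shell and the picture viewer there is one more tool, called after "Call:" as name([rows], argument=value, ...), one row to a line, values as JSON. move_arm: Moves the arm, as the interface text tells. Its arguments: {"type":"object","properties":{"series":{"type":"array","items":{"type":"array"}},"force":{"type":"number"}},"required":["series"]}

```bash
ls; mkdir -p pics; cat > h.py <<'E'
import numpy as np, cv2
from rig import ctrl
def cam(n):
    m=ctrl.camera_model(n); f=240/np.tan(np.radians(m['fov_y'])/2)
    K=np.array([[f,0,m['cx']],[0,f,m['cy']],[0,0,1.]]); R=cv2.Rodrigues(np.array(m['rvec'],float))[0]
    return K,np.array(m['dist_coeffs'],float),R,np.array(m['tvec'],float).ravel()
def ray(c,uv):
    K,d,R,t=c; p=cv2.undistortPoints(np.array(uv,float).reshape(-1,1,2),K,d).reshape(-1,2)
    D=np.c_[p,np.ones(len(p))]; return -R.T@t, D@R   # D scaled so depth=1
def onz(c,uv,z):
    o,D=ray(c,uv); s=(z-o[2])/D[:,2]; return o+D*s[:,None]
def pts(c,dep):
    v,u=np.mgrid[0:480,0:640]; o,D=ray(c,np.c_[u.ravel(),v.ravel()])
    P=o+D*dep.reshape(-1,1); P[dep.ravel()<=0]=np.nan; return P.reshape(480,640,3)
def proj(c,P):
    K,d,R,t=c; return cv2.projectPoints(np.array(P,float).reshape(-1,1,3),cv2.Rodrigues(R)[0],t,K,d)[0].reshape(-1,2)
def shot(n,f):
    c=cam(n); im,dep=ctrl.capture(n); cv2.imwrite('pics/'+f+'.png',im[:,:,::-1]); np.savez('pics/'+f+'.npz',im=im,dep=dep,K=c[0],d=c[1],R=c[2],t=c[3]); return c,im,dep
def load(f):
    z=np.load('pics/'+f+'.npz'); return (z['K'],z['d'],z['R'],z['t']),z['im'],z['dep']
E
python3 - <<'E'
from h import *
s=ctrl.sense(); print(s)
for n in('side','top','wrist'):
    c,im,dep=shot(n,n+'0'); print(n,-c[2].T@c[3],c[2][2],(dep>0).mean())
E
```

```text
pics
{'time_s': 0.0, 'joints': array([-1.43238557e+00,  3.13445406e-01,  1.49847557e+00,  1.06493498e-05,
        1.33100681e+00, -2.23432759e-01]), 'dq': array([-0.00061514,  0.00092672,  0.00159414,  0.00039569,  0.00106172,
        0.00043537]), 'tau': array([-1.20981902e-03, -4.12269759e+01, -2.59738719e+01, -2.22146587e-04,
        4.20605953e-03, -9.22429450e-06]), 'eef_pos': array([ 185.79856714, -490.8325358 ,  303.32288183]), 'ee_rot': array([-6.66742602e-04,  9.83678262e-01,  1.79935076e-01,  3.35371379e-05]), 'force': array([-0.54955521,  0.08046901,  0.68581765]), 'wrist_torque': array([ 0.01821395, -0.08347514, -0.03770355]), 'grip_width': 1.0053055705325713}
side [-191.23991269  954.58159093  688.28810366] [ 0.46127152 -0.73479107 -0.4973034 ] 0.9958430989583333
top [ 277.78606844  -19.31054362 1214.83448117] [ 0.12161079 -0.00403202 -0.99256967] 0.9959212239583334
wrist [ 263.1364489  -460.63395313  372.21886139] [-0.3028255  -0.11428109 -0.94616941] 0.9959114583333334
```

View pics/side0.png

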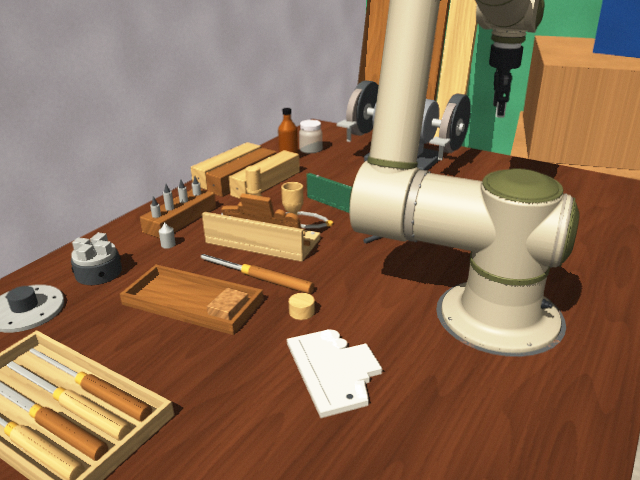

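View pics/top0.png

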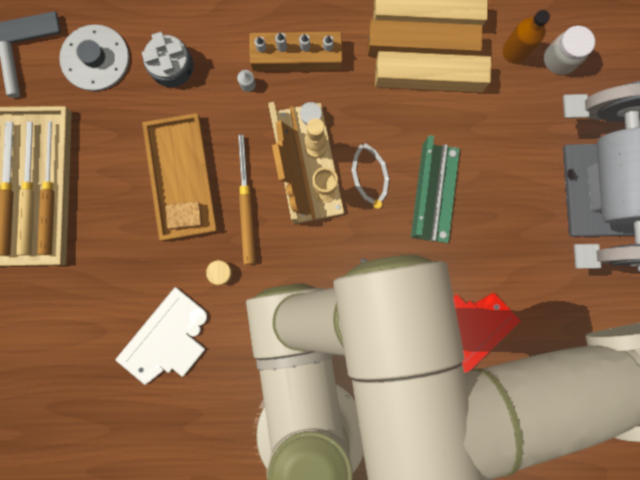

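View pics/wrist0.png

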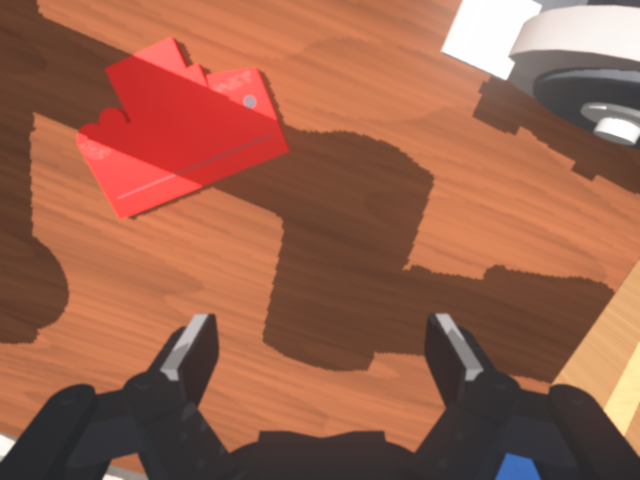

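```bash
python3 - <<'E'
from h import *
c,im,dep=load('top0'); P=pts(c,dep)
np.set_printoptions(precision=1,suppress=True)
cv2.imwrite('pics/crop_t.png',cv2.resize(im[90:260,130:480,::-1],None,fx=2.28,fy=2.28,interpolation=cv2.INTER_CUBIC))
c2,im2,d2=load('side0')
cv2.imwrite('pics/crop_s.png',cv2.resize(im2[150:340,110:370,::-1],None,fx=3,fy=3,interpolation=cv2.INTER_CUBIC))
for uv in [(400,60),(60,300),(550,200),(300,260)]: print(uv,P[uv[1],uv[0]])
# height map slices
z=P[...,2]; hm=np.clip(z,0,170)/170*255
cv2.imwrite('pics/crop_h.png',cv2.resize(cv2.applyColorMap(np.nan_to_num(hm).astype(np.uint8)[90:260,130:480],cv2.COLORMAP_JET),None,fx=2.28,fy=2.28,interpolation=cv2.INTER_NEAREST))
E
```

```text
(400, 60) [ 778.4 -204.8   57.9]
(60, 300) [282.8 530.2  -7. ]
(550, 200) [ 478.9 -528.1    1.3]
(300, 260) [357.9  16.7   3.9]
```

View pics/crop_t.png

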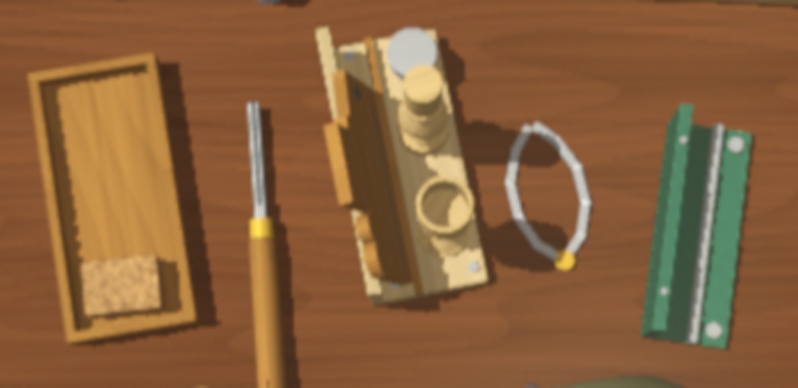

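View pics/crop_h.png

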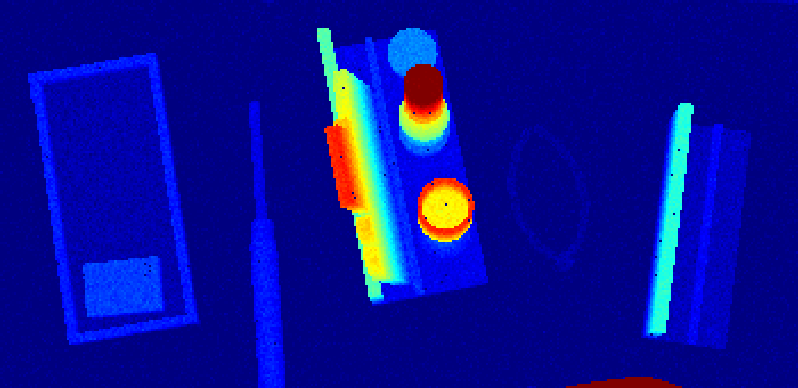

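View pics/crop_s.png

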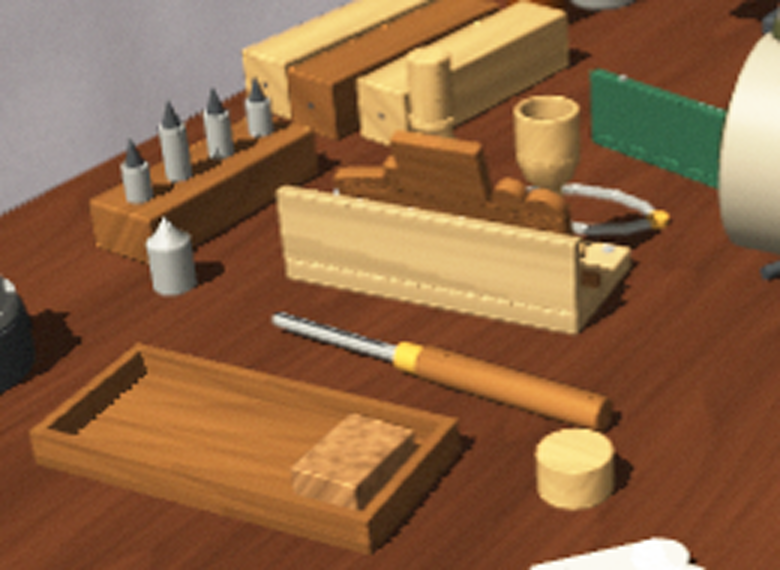

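```bash
python3 - <<'E'
from h import *
np.set_printoptions(precision=1,suppress=True)
c,im,dep=load('top0'); P=pts(c,dep); z=P[...,2]
print(c[0][0,0])
def px(x,y): return (x/2.28+130-.28,y/2.28+90-.28)
hsv=cv2.cvtColor(im,cv2.COLOR_RGB2HSV)
def rect(mask,zp,box):
    m=np.zeros_like(mask,np.uint8); x0,y0,x1,y1=box; m[y0:y1,x0:x1]=mask[y0:y1,x0:x1]
    n,l,s,_=cv2.connectedComponentsWithStats(m); k=1+np.argmax(s[1:,4]); 
    v,u=np.nonzero(l==k); W=onz(c,np.c_[u,v],zp)[:,:2]
    r=cv2.minAreaRect(W.astype(np.float32)); print(len(u),r, 'meanz',np.nanmean(z[l==k])); return r,W
print('tray'); rect((z>17)&(z<40),26,(130,100,220,245))
# local bench bias
for b in ((215,150,230,200),(345,150,350,200),(400,140,410,230),(470,140,520,230)):
    print('bench z',np.nanmedian(z[b[1]:b[3],b[0]:b[2]]))
g=(hsv[...,0]>60)&(hsv[...,0]<90)&(hsv[...,1]>80)
print('rest plate top'); rect(g&(z>50),70,(400,120,470,250))
print('rest bar+base'); rect(g&(z<40),10,(400,120,470,250))
print('leg'); rect(z>145,155+18,(290,90,350,230))
rect((z>110),125.5+18,(305,160,345,205))
print('tin');rect((z>35)&(z<55)&(hsv[...,1]<60),44,(290,90,330,120))
print('panel');rect((z>65)&(z<87),78,(265,95,285,130)); 
E
```

```text
564.5032901728296
tray
1537 ((541.9165649414062, 273.306884765625), (262.7193908691406, 123.01204681396484), 8.972678184509277) meanz 24.750701728503813
bench z -0.5151351878132573
bench z -0.8628338378204035
bench z -0.25760236332303066
bench z 0.058590728659169145
rest plate top
638 ((503.81329345703125, -242.53195190429688), (15.252439498901367, 206.1883087158203), 80.66817474365234) meanz 68.01215333706668
rest bar+base
823 ((487.94830322265625, -303.8854675292969), (23.051279067993164, 191.0660400390625), 80.70489501953125) meanz 9.922721241868173
leg
309 ((596.0880126953125, -20.351905822753906), (30.41844367980957, 41.00490951538086), 88.99298858642578) meanz 169.38514103393373
316 ((500.4950866699219, -37.87956237792969), (46.38902282714844, 51.10075759887695), 88.97711944580078) meanz 132.43952914657305
tin
310 ((675.2982177734375, -11.52682876586914), (44.95768737792969, 37.57576370239258), 89.16777038574219) meanz 43.4936081002042
panel
140 ((655.0267333984375, 65.18848419189453), (59.217247009277344, 11.826421737670898), 10.396658897399902) meanz 77.66553767462837
```

```bash
cat >> h.py <<'E'
from scipy.spatial.transform import Rotation as Ro
def pose():
    s=ctrl.sense(); w,x,y,z=s['ee_rot']; R=Ro.from_quat([x,y,z,w]).as_matrix(); return s,np.array(s['eef_pos']),R
def go(p,yaw):
    "world TCP target p, tool-x heading yaw deg -> shift, turn"
    s,e,R=pose(); h=np.degrees(np.arctan2(R[1,0],R[0,0]))
    t=-((yaw-h+180)%360-180)
    print('t',round(s['time_s'],2),'eef',e.round(1),'yaw',round(h,2),'grip',round(s['grip_width'],3),'F',np.round(s['force'],1),'-> shift',(R.T@(np.array(p)-e)).round(1),'turn',round(t,2))
E
python3 -c "
from h import *
go((590,0,350),10.4)"
```

```text
t 0.15 eef [ 185.8 -490.9  303.5] yaw 20.73 grip 0.999 F [-0.9  0.2 -0.2] -> shift [ 551.8 -316.1  -46.1] turn 10.33
```

Call:
move_arm([
  [[55, -32, -25], 0, 1],
  [[110, -63, -46], 2, 1],
  [[165, -95, -46], 4, 1],
  [[220, -126, -46], 6, 1],
  [[276, -158, -46], 8, 1],
  [[331, -190, -46], 10.3, 1],
  [[386, -221, -46], 10.3, 1],
  [[441, -253, -46], 10.3, 1],
  [[497, -284, -46], 10.3, 1],
  [[552, -316, -46], 10.3, 1],
], force=40)

```text
time_s: 1.4
eef_pos: [579.4, -12.8, 349.8]
ee_rot: [0.0, 0.996, 0.091, -0.0]
force: [0.6, -1.2, 0.8]
grip_width: 0.999
```

```bash
python3 -c "
from h import *
go((590,0,350),10.4)"
```

```text
t 1.4 eef [579.4 -12.8 349.8] yaw 10.43 grip 0.999 F [ 0.6 -1.2  0.8] -> shift [ 12.7 -10.6  -0.2] turn 0.03
```

Call:
move_arm([
  [[0, 0, 0], 0, 1],
  [[0, 0, 0], 0, 1],
])

```text
time_s: 1.65
eef_pos: [578.1, -14.9, 349.6]
ee_rot: [0.0, 0.996, 0.091, -0.0]
force: [0.5, -0.1, 0.0]
grip_width: 0.996
```

```bash
python3 -c "
from h import *
go((590,0,350),10.4)
shot('wrist','w1');shot('top','t1')"
```

```text
t 1.65 eef [578.1 -14.9 349.6] yaw 10.44 grip 0.996 F [ 0.5 -0.1  0. ] -> shift [ 14.4 -12.5  -0.4] turn 0.04
```

View pics/w1.png

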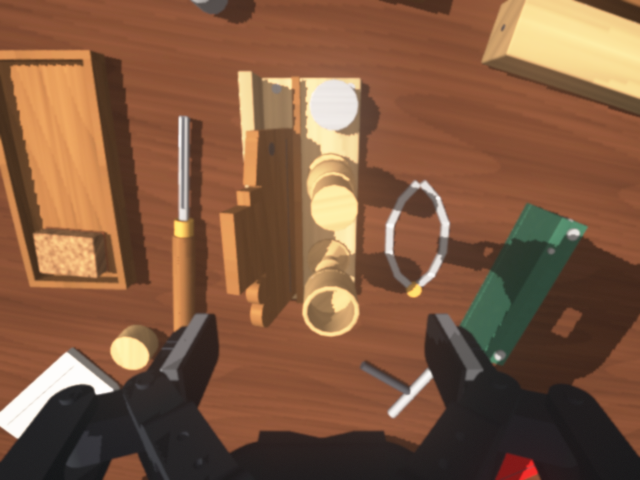

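View pics/t1.png

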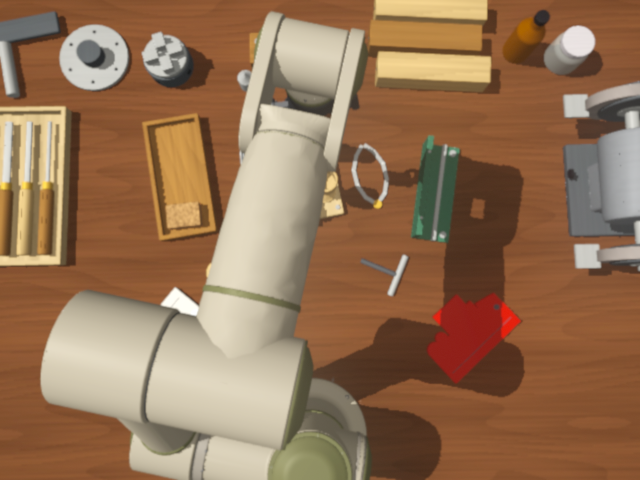

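```bash
python3 - <<'E'
from h import *
np.set_printoptions(precision=1,suppress=True)
c,im,dep=load('w1'); P=pts(c,dep); z=P[...,2]
def comp(mask,box):
    m=np.zeros(mask.shape,np.uint8); x0,y0,x1,y1=box; m[y0:y1,x0:x1]=mask[y0:y1,x0:x1]
    n,l,s,_=cv2.connectedComponentsWithStats(m); return l==1+np.argmax(s[1:,4])
def xy(m,zp):
    v,u=np.nonzero(m); return onz(c,np.c_[u,v],zp)[:,:2]
def circ(mask,box,zp,name):
    m=comp(mask,box); W=xy(m,zp).astype(np.float32); q,r=cv2.minEnclosingCircle(W); print(name,q,r,'mean',W.mean(0),'z',np.nanmedian(z[m]));return m
print('bench',np.nanmedian(z[420:440,330:380]),np.nanmedian(z[200:300,140:165]))
m=circ((z>165),(290,170,370,240),173,'leg')
m=circ((z>136),(290,270,370,350),143.5,'gob')
m=circ((z>35)&(z<52)&(im.min(2)>110),(300,75,370,140),44,'tin')
a=np.radians(10.4);X=np.array([np.cos(a),np.sin(a)]);Y=np.array([-np.sin(a),np.cos(a)])
# panel top far end
m=comp((z>72)&(z<84)&(im[...,0]>170),(235,65,262,300)); W=xy(m,78); print('panel',cv2.minAreaRect(W.astype(np.float32)))
# deck: pale, z~18
hsv=cv2.cvtColor(im,cv2.COLOR_RGB2HSV)
pale=(hsv[...,0]>14)&(hsv[...,0]<32)&(hsv[...,2]>150)
m=comp((z>10)&(z<26)&pale,(295,75,370,300)); W=xy(m,18).astype(np.float32); print('deck',cv2.minAreaRect(W)); 
# right deck edge: per row, last pixel
E2=[]
for v in list(range(82,92))+list(range(130,150))+list(range(240,262)):
    r=np.nonzero(m[v])[0]
    if len(r): E2.append((r.max()+.5,v))
W=onz(c,E2,18)[:,:2]; l=cv2.fitLine(W.astype(np.float32),cv2.DIST_HUBER,0,.01,.01).ravel(); print('right edge',l,np.degrees(np.arctan2(l[1],l[0])))
t=[(u,np.nonzero(m[:,u])[0].min()-.5) for u in range(305,358)]
W=onz(c,t,18)[:,:2]; print('far edge',W.mean(0),W[0],W[-1])
# board middle top
mb=comp((z>125)&(z<160),(215,195,250,300)); W=xy(mb,141); print('board top',cv2.minAreaRect(W.astype(np.float32)),np.nanpercentile(z[mb],[5,50,95]))
E
```

```text
bench -0.7092448506385836 -1.4652027038572442
leg (603.0292358398438, -18.44361114501953) 16.62236976623535 mean [603.2 -18.4] z 171.6616978448844
gob (508.1369934082031, -35.17798614501953) 25.662050247192383 mean [508.2 -35.1] z 141.6488581735556
tin (671.960693359375, -9.168936729431152) 23.532291412353516 mean [672.4  -9.1] z 42.816188752211275
panel ((648.6026000976562, 64.95227813720703), (73.25313568115234, 13.436903953552246), 10.80175495147705)
deck ((587.2900390625, -21.432861328125), (224.76707458496094, 61.89773178100586), 10.545166015625)
right edge [  1.    0.2 617.6 -47.2] 10.364649
far edge [698.4  -2.1] [693.7  23.6] [703.2 -27.9]
board top ((544.1051025390625, 50.06249237060547), (74.46162414550781, 21.383258819580078), 10.344914436340332) [127.3 141.3 144.2]
```

```bash
python3 -c "
from h import *
go((603,-18.4,202),10.4)"
```

```text
t 1.75 eef [577.9 -15.7 350.1] yaw 10.34 grip 0.999 F [-0.5 -0.9  0. ] -> shift [ 24.2   7.2 148.1] turn -0.06
```

Call:
move_arm([
  [[24, 7, 20], 0, 1],
  [[24, 7, 55], 0, 1],
  [[24, 7, 90], 0, 1],
  [[24, 7, 120], 0, 1],
  [[24, 7, 140], 0, 1],
  [[24, 7, 148], 0, 1],
  [[24, 7, 148], 0, 1],
])

```text
time_s: 2.62
eef_pos: [603.1, -17.8, 202.3]
ee_rot: [0.0, 0.996, 0.09, 0.0]
force: [0.1, 0.5, 0.4]
grip_width: 1.0
```

```bash
python3 -c "
from h import *
go((603,-18.4,202),10.4);shot('wrist','w2')"
```

```text
t 2.62 eef [603.1 -17.8 202.3] yaw 10.37 grip 1.0 F [0.1 0.5 0.4] -> shift [-0.2  0.6  0.3] turn -0.03
```

View pics/w2.png

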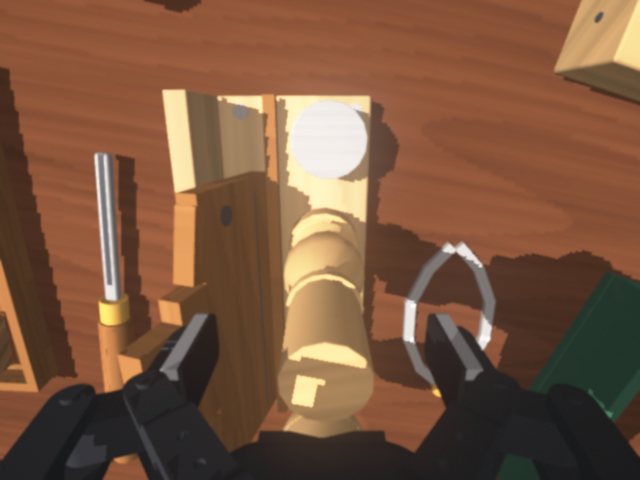

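Call:
move_arm([
  [[0, 0.5, 0], 0, 0.2],
  [[0, 0.5, 0], 0, 0.2],
  [[0, 0.5, 0], 0, 0.2],
  [[0, 0.5, 0], 0, 0.2],
  [[0, 0.5, 0], 0, 0.2],
  [[0, 0.5, 0], 0, 0.2],
], force=40)

```text
time_s: 3.42
eef_pos: [603.5, -17.8, 202.3]
ee_rot: [0.0, 0.996, 0.091, 0.0]
force: [0.0, -1.3, 3.4]
grip_width: 0.379
```

```bash
python3 -c "
from h import *
go((603,-18,360),10.4);go((621,285.8,360),10.4)"
```

```text
t 3.42 eef [603.5 -17.8 202.3] yaw 10.43 grip 0.379 F [ 0.  -1.3  3.4] -> shift [  -0.4    0.2 -157.7] turn 0.03
t 3.42 eef [603.5 -17.8 202.3] yaw 10.43 grip 0.379 F [ 0.  -1.3  3.4] -> shift [  72.3 -295.3 -157.8] turn 0.03
```

Call:
move_arm([
  [[0, 0, -10], 0, 0.2],
  [[0, 0, -40], 0, 0.2],
  [[0, 0, -80], 0, 0.2],
  [[0, 0, -120], 0, 0.2],
  [[3, -10, -150], 0, 0.2],
  [[15, -50, -158], 0, 0.2],
  [[28, -105, -158], 0, 0.2],
  [[42, -160, -158], 0, 0.2],
  [[55, -215, -158], 0, 0.2],
  [[66, -260, -158], 0, 0.2],
])

```text
time_s: 4.68
eef_pos: [620.6, 252.4, 359.9]
ee_rot: [-0.0, 0.996, 0.091, -0.001]
force: [0.4, -0.2, -2.3]
grip_width: 0.377
```

```bash
python3 -c "
from h import *
go((621,285.8,195),10.4); shot('wrist','w3')"
```

```text
t 4.67 eef [620.6 252.4 359.9] yaw 10.49 grip 0.377 F [ 0.4 -0.2 -2.3] -> shift [  6.6 -32.6 164.9] turn 0.09
```

View pics/w3.png

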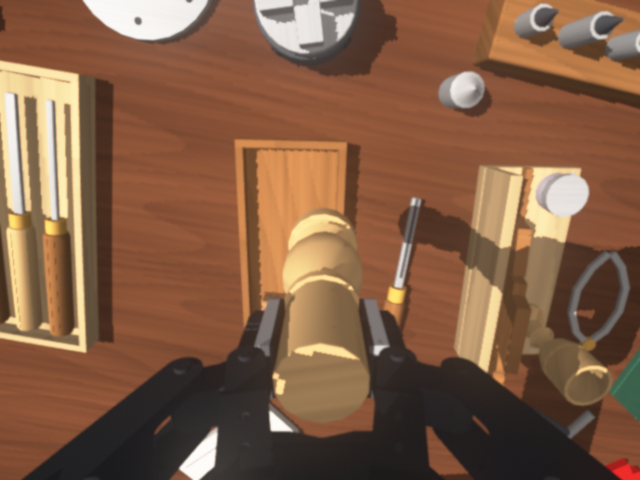

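```bash
python3 -c "
from h import *
c,im,d=load('w3')
print(onz(c,[(236,140),(348,142),(292,141)],26))"
```

```text
[[662.34995567 353.43267762  26.        ]
 [681.8100059  235.54365121  26.        ]
 [672.0000278  294.4553839   26.        ]]
```

Call:
move_arm([
  [[4, -20, 20], 0, 0.2],
  [[6.5, -32.5, 60], 0, 0.2],
  [[6.5, -32.5, 100], 0, 0.2],
  [[6.5, -32.5, 135], 0, 0.2],
  [[6.5, -32.5, 155], 0, 0.2],
  [[6.5, -32.5, 164], 0, 0.2],
  [[6.5, -32.5, 164], 0, 0.2],
])

```text
time_s: 5.6
eef_pos: [621.5, 283.0, 195.4]
ee_rot: [0.0, 0.996, 0.091, -0.001]
force: [0.0, -0.4, -1.4]
grip_width: 0.377
```

```bash
python3 -c "
from h import *
go((621,285.8,192),10.4)"
```

```text
t 5.6 eef [621.5 283.  195.4] yaw 10.4 grip 0.377 F [ 0.  -0.4 -1.4] -> shift [-0.  -2.9  3.4] turn 0.0
```

Lower until contact.

Call:
move_arm([
  [[0, 0, 1.5], 0, 0.2],
  [[0, 0, 2.5], 0, 0.2],
  [[0, 0, 3.2], 0, 0.2],
  [[0, 0, 3.2], 0, 0.2],
])

```text
time_s: 6.1
eef_pos: [621.7, 283.2, 192.8]
ee_rot: [-0.0, 0.996, 0.091, 0.0]
force: [-0.0, 0.4, -0.5]
grip_width: 0.376
```

Call:
move_arm([
  [[0, 0, 0.7], 0, 0.2],
  [[0, 0, 1.2], 0, 0.2],
  [[0, 0, 1.2], 0, 0.2],
])

```text
time_s: 6.48
eef_pos: [621.9, 283.2, 192.3]
ee_rot: [-0.0, 0.996, 0.091, 0.001]
force: [-0.5, -1.4, 5.9]
grip_width: 0.378
```

Call:
move_arm([
  [[0, 0, 0], 0, 1],
  [[0, 0, 0], 0, 1],
  [[0, 0, 0], 0, 1],
  [[0, 0, -5], 0, 1],
  [[0, 0, -30], 0, 1],
  [[0, 0, -70], 0, 1],
  [[0, 0, -70], 0, 1],
])

```text
time_s: 7.35
eef_pos: [622.4, 283.4, 265.5]
ee_rot: [-0.001, 0.996, 0.091, 0.003]
force: [0.4, -0.1, -0.0]
grip_width: 1.001
```

```bash
python3 -c "
from h import *
go((508.1,-35.2,260),10.4);shot('top','t2')"
```

```text
t 7.35 eef [622.4 283.4 265.5] yaw 10.43 grip 1.001 F [ 0.4 -0.1 -0. ] -> shift [-170.1  292.7    4.2] turn 0.03
```

View pics/t2.png

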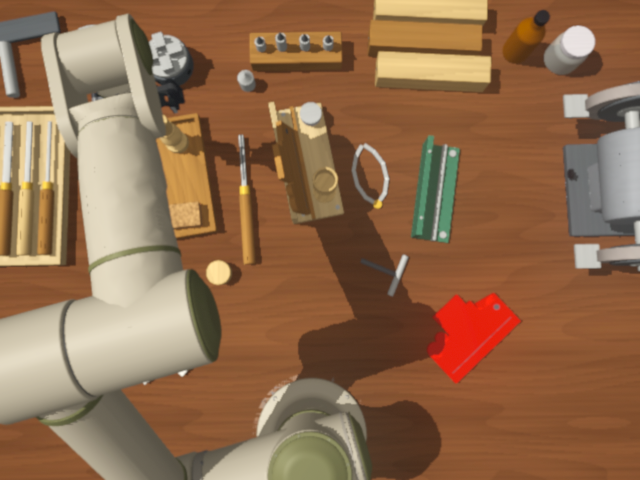

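Call:
move_arm([
  [[-10, 20, -10], 0, 1],
  [[-40, 70, -10], 0, 1],
  [[-72, 125, -10], 0, 1],
  [[-104, 180, -10], 0, 1],
  [[-136, 235, -5], 0, 1],
  [[-160, 278, 4], 0, 1],
  [[-170, 292.5, 4], 0, 1],
  [[-170, 292.5, 4], 0, 1],
  [[-170, 292.5, 4], 0, 1],
])

```text
time_s: 8.52
eef_pos: [507.8, -34.2, 257.4]
ee_rot: [-0.0, 0.996, 0.092, 0.0]
force: [0.5, -0.5, 0.8]
grip_width: 1.0
```

```bash
python3 -c "
from h import *
go((508.1,-35.2,179),10.4)"
```

```text
t 8.53 eef [507.8 -34.2 257.4] yaw 10.5 grip 1.0 F [ 0.5 -0.5  0.8] -> shift [ 0.1  1.1 78.4] turn 0.1
```

Call:
move_arm([
  [[0, 1, 20], 0, 0.85],
  [[0, 1, 45], 0, 0.85],
  [[0, 1, 65], 0, 0.85],
  [[0, 1, 76], 0, 0.85],
  [[0, 1, 78.5], 0, 0.85],
  [[0, 1, 78.5], 0, 0.85],
])

```text
time_s: 9.28
eef_pos: [508.0, -36.0, 179.5]
ee_rot: [0.0, 0.996, 0.091, 0.0]
force: [0.8, -0.1, 0.6]
grip_width: 0.846
```

```bash
python3 -c "
from h import *
go((508.1,-35.2,179),10.4);shot('wrist','w4')"
```

```text
t 9.28 eef [508.  -36.  179.5] yaw 10.46 grip 0.846 F [ 0.8 -0.1  0.6] -> shift [ 0.3 -0.8  0.5] turn 0.06
```

View pics/w4.png

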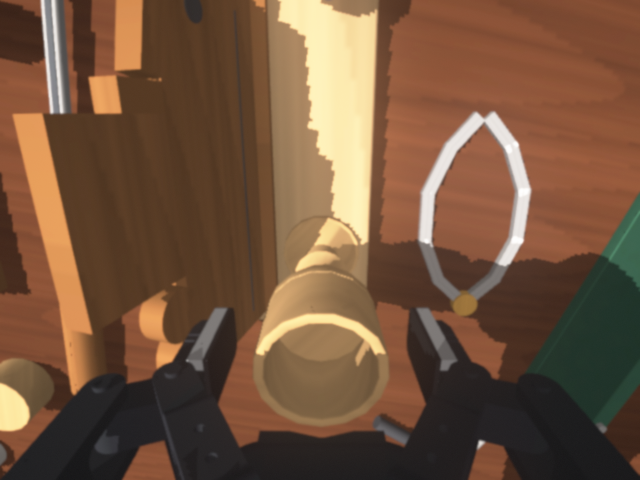

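Call:
move_arm([
  [[0, -0.8, 0], 0, 0.4],
  [[0, -0.8, 0], 0, 0.4],
  [[0, -0.8, 0], 0, 0.4],
  [[0, -0.8, 0], 0, 0.4],
  [[0, -0.8, 0], 0, 0.4],
], force=35)

```text
time_s: 9.95
eef_pos: [507.8, -35.5, 179.7]
ee_rot: [0.0, 0.996, 0.091, 0.001]
force: [-0.8, -0.3, 6.0]
grip_width: 0.566
```

```bash
python3 -c "
from h import *
go((508.1,-35.2,335),10.4);go((548,274,335),10.4)"
```

```text
t 9.95 eef [507.8 -35.5 179.7] yaw 10.42 grip 0.566 F [-0.8 -0.3  6. ] -> shift [   0.6   -0.2 -155.3] turn 0.02
t 9.95 eef [507.8 -35.5 179.7] yaw 10.42 grip 0.566 F [-0.8 -0.3  6. ] -> shift [  95.8 -297.1 -155.4] turn 0.02
```

Call:
move_arm([
  [[0, 0, -10], 0, 0.4],
  [[0, 0, -40], 0, 0.4],
  [[0, 0, -80], 0, 0.4],
  [[0, 0, -120], 0, 0.4],
  [[5, -15, -150], 0, 0.4],
  [[20, -60, -155], 0, 0.4],
  [[38, -115, -155], 0, 0.4],
  [[55, -170, -155], 0, 0.4],
  [[73, -225, -155], 0, 0.4],
  [[88, -270, -155], 0, 0.4],
])

```text
time_s: 11.2
eef_pos: [544.9, 248.1, 334.3]
ee_rot: [0.0, 0.996, 0.091, -0.0]
force: [0.1, -0.9, -1.1]
grip_width: 0.564
```

Call:
move_arm([
  [[4, -13, 0], 0, 0.4],
  [[8, -27, 10], 0, 0.4],
  [[8, -27, 50], 0, 0.4],
  [[8, -27, 90], 0, 0.4],
  [[8, -27, 125], 0, 0.4],
  [[8, -27, 150], 0, 0.4],
  [[8, -27, 158], 0, 0.4],
  [[8, -27, 158], 0, 0.4],
])

```text
time_s: 12.2
eef_pos: [548.3, 273.6, 176.2]
ee_rot: [0.0, 0.996, 0.091, -0.0]
force: [1.0, 0.1, -0.5]
grip_width: 0.565
```

```bash
python3 -c "
from h import *
go((548,274,169.7),10.4)"
```

```text
t 12.2 eef [548.3 273.6 176.2] yaw 10.39 grip 0.565 F [ 1.   0.1 -0.5] -> shift [-0.2 -0.5  6.5] turn -0.01
```

Call:
move_arm([
  [[0, 0, 3], 0, 0.4],
  [[0, 0, 5.5], 0, 0.4],
  [[0, 0, 6.8], 0, 0.4],
  [[0, 0, 7.2], 0, 0.4],
  [[0, 0, 7.2], 0, 0.4],
])

```text
time_s: 12.82
eef_pos: [548.4, 274.0, 169.7]
ee_rot: [-0.0, 0.996, 0.091, 0.001]
force: [-2.1, -1.1, 5.0]
grip_width: 0.562
```

Call:
move_arm([
  [[0, 0, 0], 0, 0.85],
  [[0, 0, 0], 0, 0.85],
  [[0, 0, 0], 0, 0.85],
  [[0, 0, -5], 0, 0.85],
  [[0, 0, -30], 0, 0.85],
  [[0, 0, -80], 0, 0.85],
  [[0, 0, -130], 0, 1],
  [[0, 0, -160], 0, 1],
])

```text
time_s: 13.82
eef_pos: [548.2, 274.0, 332.0]
ee_rot: [-0.0, 0.996, 0.091, 0.002]
force: [-0.5, -0.4, 0.2]
grip_width: 1.001
```

```bash
python3 -c "
from h import *
go((545,20,330),10.4);c,im,d=shot('wrist','w5')"
```

```text
t 13.82 eef [548.2 274.  332. ] yaw 10.43 grip 1.001 F [-0.5 -0.4  0.2] -> shift [-49.1 249.3   1.8] turn 0.03
```

View pics/w5.png

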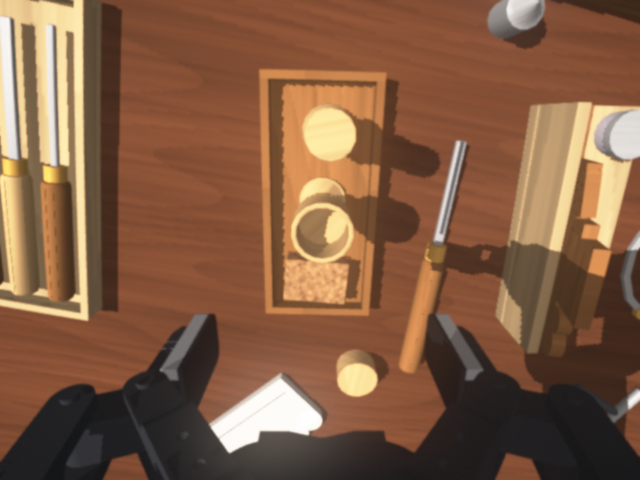

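Both samples stand upright in the tray: leg top at about (330,132), goblet rim at (323,232). Now to look at the board.

Call:
move_arm([
  [[-8, 40, 0], 0, 1],
  [[-20, 95, 0], 0, 1],
  [[-30, 150, 0], 0, 1],
  [[-40, 205, 0], 0, 1],
  [[-49, 249, 0], 0, 1],
  [[-49, 249, 0], 0, 1],
  [[-49, 249, 0], 0, 1],
  [[-49, 249, 0], 0, 1],
])

```text
time_s: 14.88
eef_pos: [545.0, 21.3, 328.8]
ee_rot: [-0.0, 0.996, 0.092, 0.0]
force: [-0.0, 0.7, -0.4]
grip_width: 1.0
```

```bash
python3 -c "
from h import *
go((545,20,330),10.4);c,im,d=shot('wrist','w6')"
```

```text
t 14.88 eef [545.   21.3 328.8] yaw 10.51 grip 1.0 F [-0.   0.7 -0.4] -> shift [-0.2  1.3 -1.2] turn 0.11
```

View pics/w6.png

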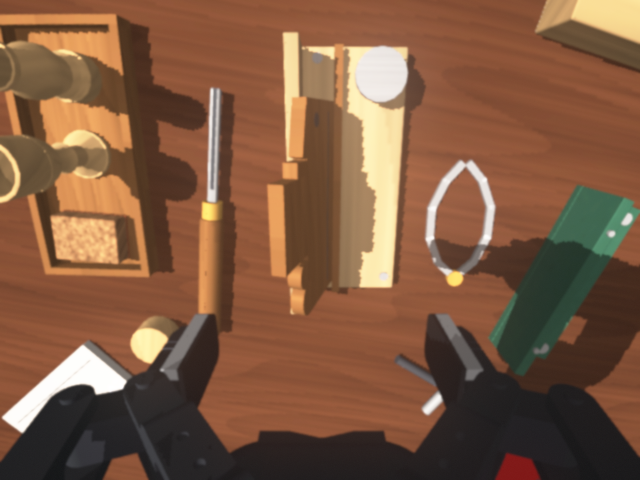

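```bash
python3 - <<'E'
from h import *
np.set_printoptions(precision=1,suppress=True)
c,im,dep=load('w6')
cv2.imwrite('pics/c6.png',cv2.resize(im[80:330,250:360,::-1],None,fx=2.4,fy=2.4,interpolation=cv2.INTER_CUBIC))
a=np.radians(10.3);X=np.array([np.cos(a),np.sin(a)]);Y=np.array([-np.sin(a),np.cos(a)]);O=np.array([551.2,-3.2])
def rk(uv,z): 
    W=onz(c,uv,z)[:,:2]; d=W-O; return W,np.c_[d@X,d@Y]
print('front top edge',rk([(284,183),(287,277)],142.2))
print('back top edge',rk([(268,184),(272,277)],145.8))
print('ends shoulder',rk([(300,97),(298,313)],110))
def P3(x,h,f): # rack-> px ; f=-6 front
    y=19.7+h*np.sin(.3)+f*np.cos(.3); z=18+1.8+h*np.cos(.3)-f*np.sin(.3); return [*(O+x*X+y*Y),z]
print(proj(c,[P3(-35,130,-6),P3(35,130,-6),P3(-35,130,6),P3(35,130,6),P3(95,102,-6),P3(-95,102,-6),P3(95,0,-6)]))
P=pts(c,dep); print('depth top', P[230,278], P[200,276],P[260,280])
g=[[545+0*0,0]]
E
```

```text
front top edge (array([[578.4,  54.8],
       [507.6,  41.8]]), array([[ 37.1,  52.2],
       [-34.8,  52.1]]))
back top edge (array([[576.4,  65.3],
       [507.2,  52.8]]), array([[ 37. ,  62.9],
       [-33.2,  63. ]]))
ends shoulder (array([[637.3,  55. ],
       [459.7,  27.4]]), array([[ 95.2,  41.9],
       [-84.6,  46.5]]))
[[286.2 279.1]
 [283.3 186.9]
 [271.6 277.1]
 [267.5 186. ]
 [296.2  96.6]
 [300.3 328.7]
 [333.9 102. ]]
depth top [543.6  53.9 142.3] [565.4  58.6 142.4] [520.5  49.1 142.2]
```

View pics/c6.png

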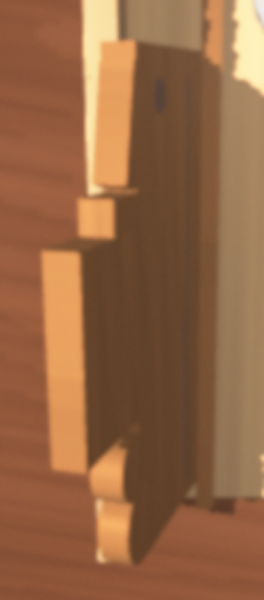

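```bash
python3 -c "
from h import *
go((543.4,46.2,188),10.3)"
```

```text
t 14.93 eef [545.   21.3 328.8] yaw 10.52 grip 1.001 F [ 0.2  0.6 -0.7] -> shift [  3.  -24.8 140.8] turn 0.22
```

Call:
move_arm([
  [[3, -24.8, 20], 0.2, 0.6],
  [[3, -24.8, 50], 0.2, 0.55],
  [[3, -24.8, 70], 0.2, 0.55],
  [[3, -24.8, 80], 0.2, 0.55],
  [[3, -24.8, 80], 0.2, 0.55],
])

```text
time_s: 15.55
eef_pos: [543.4, 45.5, 248.7]
ee_rot: [-0.0, 0.996, 0.089, -0.0]
force: [-0.6, -0.4, 1.1]
grip_width: 0.543
```

```bash
python3 -c "
from h import *
go((543.4,46.2,188),10.3);c,im,d=shot('wrist','w7')"
```

```text
t 15.55 eef [543.4  45.5 248.7] yaw 10.26 grip 0.543 F [-0.6 -0.4  1.1] -> shift [ 0.1 -0.7 60.7] turn -0.04
```

View pics/w7.png

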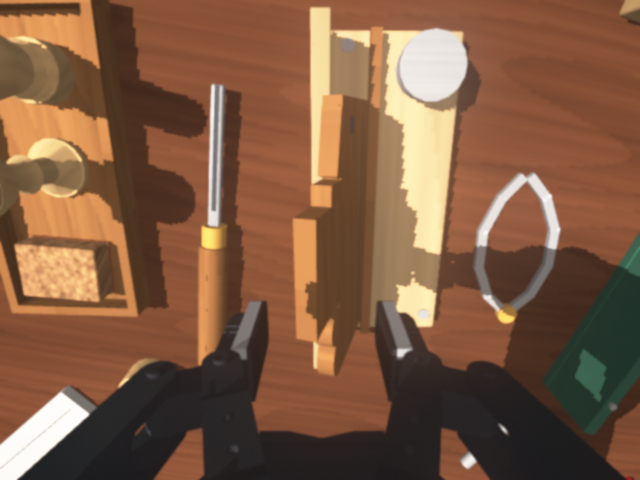

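Call:
move_arm([
  [[0, -0.5, 20], 0, 0.5],
  [[0, -0.5, 40], 0, 0.5],
  [[0, -0.5, 55], 0, 0.5],
  [[0, -0.5, 60.5], 0, 0.5],
  [[0, -0.5, 60.5], 0, 0.38],
  [[0, -0.5, 60.5], 0, 0.38],
])

```text
time_s: 16.35
eef_pos: [543.7, 45.6, 189.0]
ee_rot: [0.0, 0.996, 0.089, 0.001]
force: [0.1, -0.5, 0.5]
grip_width: 0.382
```

```bash
python3 -c "
from h import *
go((543.4,46.2,188),10.3);c,im,d=shot('wrist','w8')"
```

```text
t 16.35 eef [543.7  45.6 189. ] yaw 10.23 grip 0.382 F [ 0.1 -0.5  0.5] -> shift [-0.2 -0.6  1. ] turn -0.07
```

View pics/w8.png

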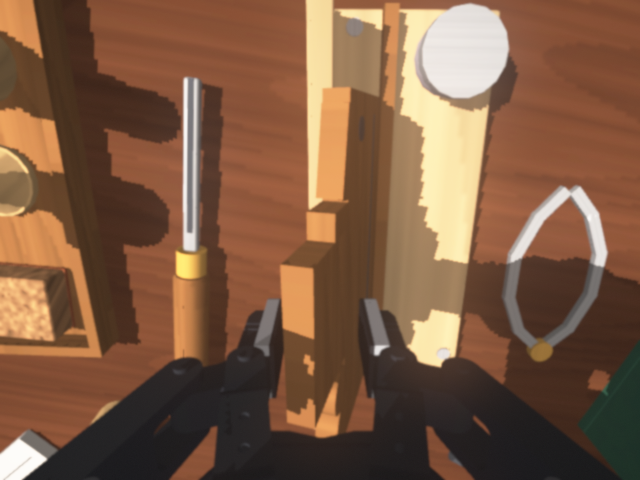

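Call:
move_arm([
  [[0, 5, 0], 0, 0.38],
  [[0, 10, 0], 0, 0.38],
  [[0, 15, 0], 0, 0.38],
  [[0, 20, 0], 0, 0.38],
  [[0, 25, 0], 0, 0.38],
  [[0, 29, 0], 0, 0.38],
  [[0, 33, 0], 0, 0.38],
  [[0, 36, 0], 0, 0.38],
  [[0, 37, 0], 0, 0.38],
])

```text
time_s: 17.52
eef_pos: [550.0, 9.1, 188.3]
ee_rot: [0.0, 0.996, 0.089, -0.0]
force: [-0.5, 0.2, -1.0]
grip_width: 0.381
```

```bash
python3 -c "
from h import *
go((543.4,46.2,188),10.3);c,im,d=shot('wrist','w9')"
```

```text
t 17.52 eef [550.    9.1 188.3] yaw 10.22 grip 0.381 F [-0.5  0.2 -1. ] -> shift [  0.1 -37.7   0.3] turn -0.08
```

View pics/w9.png

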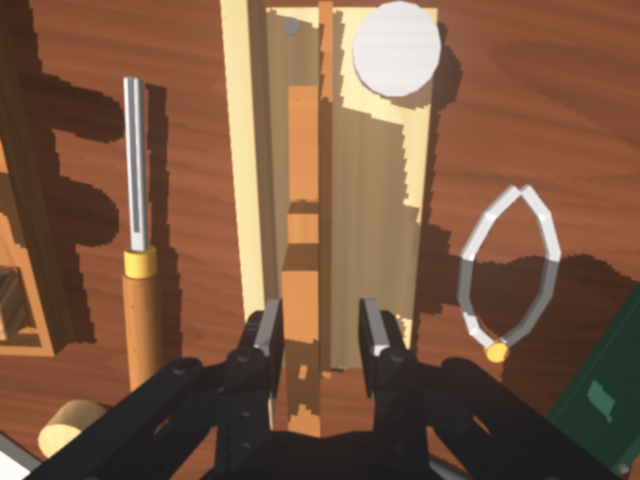

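Call:
move_arm([
  [[0, -2, 0], 0, 0.32],
  [[0, -4, 0], 0, 0.26],
  [[0, -6, 0], 0, 0.2],
  [[0, -8, 0], 0, 0.16],
  [[0, -8, 0], 0, 0.05],
  [[0, -8, 0], 0, 0.05],
  [[0, -8, 0], 0, 0.05],
], force=40)

```text
time_s: 18.45
eef_pos: [548.6, 17.2, 188.4]
ee_rot: [-0.0, 0.996, 0.089, 0.0]
force: [0.9, 1.4, 1.1]
grip_width: 0.139
```

```bash
python3 -c "
from h import *
go((543.4,46.2,188),10.3);c,im,d=shot('wrist','w10')"
```

```text
t 18.45 eef [548.6  17.2 188.4] yaw 10.22 grip 0.139 F [0.9 1.4 1.1] -> shift [  0.1 -29.5   0.4] turn -0.08
```

View pics/w10.png

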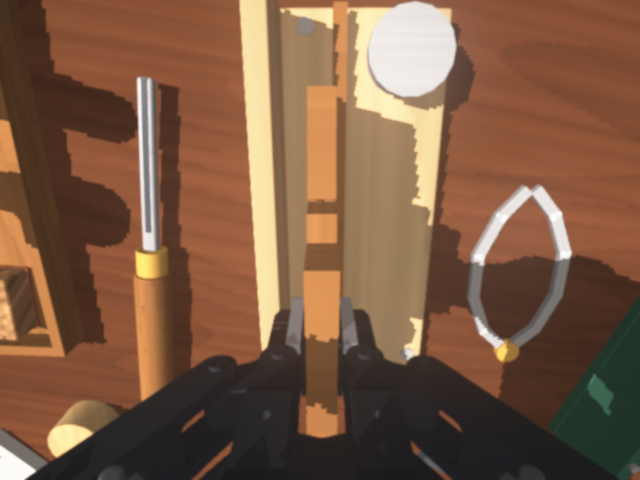

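Call:
move_arm([
  [[0, 0, -4], 0, 0.05],
  [[0, 0, -12], 0, 0.05],
  [[0, 0, -30], 0, 0.05],
  [[0, 0, -60], 0, 0.05],
  [[0, 0, -90], 0, 0.05],
  [[0, 0, -110], 0, 0.05],
  [[0, 0, -115], 0, 0.05],
  [[0, 0, -115], 0, 0.05],
], force=60)

```text
time_s: 19.5
eef_pos: [548.4, 17.1, 302.9]
ee_rot: [-0.0, 0.996, 0.089, -0.0]
force: [0.4, 0.9, -2.8]
grip_width: 0.132
```

```bash
python3 -c "
from h import *
go((498,-250,305),-9.3);c,im,d=shot('side','s1');shot('wrist','w11')"
```

```text
t 19.5 eef [548.4  17.1 302.9] yaw 10.23 grip 0.132 F [ 0.4  0.9 -2.8] -> shift [-97.  253.9  -2.1] turn 19.53
```

View pics/s1.png

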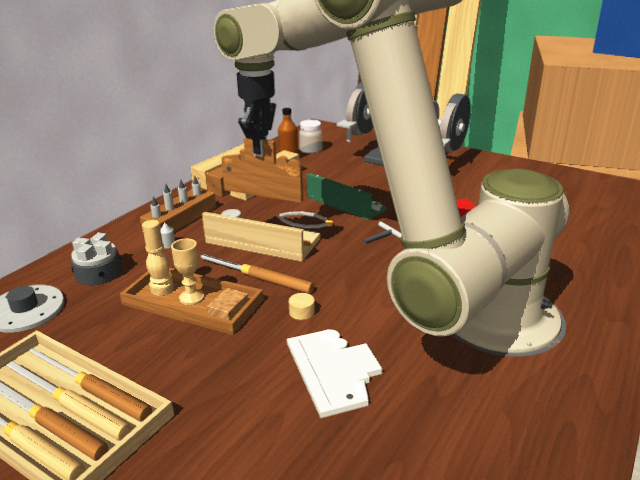

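View pics/w11.png

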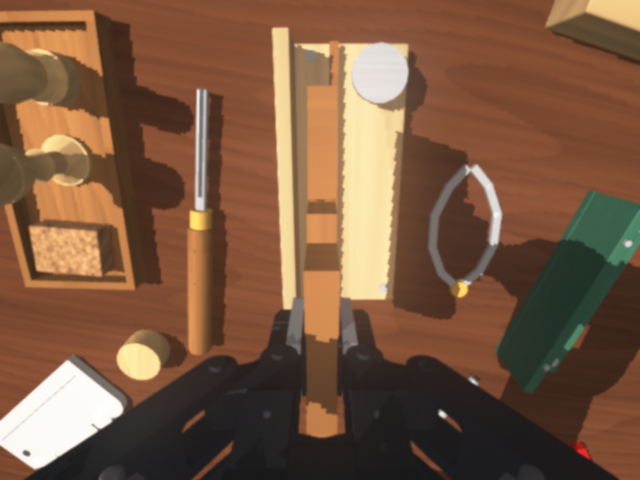

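```bash
python3 - <<'E'
from h import *
np.set_printoptions(precision=1,suppress=True)
c,im,dep=load('s1')
cv2.imwrite('pics/cs1.png',cv2.resize(im[110:230,200:400,::-1],None,fx=4,fy=4,interpolation=cv2.INTER_CUBIC))
# rest from t2 (unoccluded)
c,im,dep=load('t2'); P=pts(c,dep); z=P[...,2]; hsv=cv2.cvtColor(im,cv2.COLOR_RGB2HSV)
g=(hsv[...,0]>55)&(hsv[...,0]<95)&(hsv[...,1]>70)
cv2.imwrite('pics/ct2.png',cv2.resize(im[125:255,400:480,::-1],None,fx=4.5,fy=4.5,interpolation=cv2.INTER_CUBIC))
for n,mm,zz in (('plate',g&(z>55),70),('base',(z>5)&(z<16)&g,10)):
    m=np.zeros(z.shape,np.uint8); m[120:255,400:475]=mm[120:255,400:475]
    v,u=np.nonzero(m); print(n,cv2.minAreaRect(onz(c,np.c_[u,v],zz)[:,:2].astype(np.float32)))
E
```

```text
plate ((502.72119140625, -242.8838348388672), (14.330244064331055, 208.21556091308594), 80.76548767089844)
base ((497.3680419921875, -288.45269775390625), (57.44683837890625, 205.99252319335938), 80.83999633789062)
```

View pics/cs1.png

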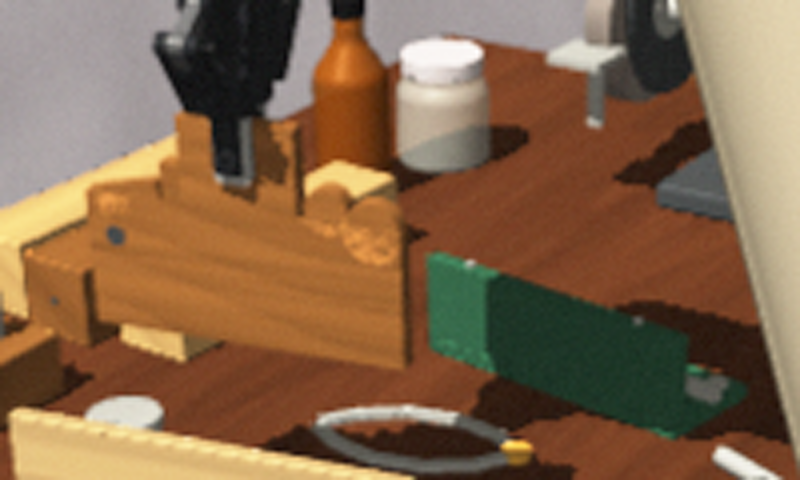

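View pics/ct2.png

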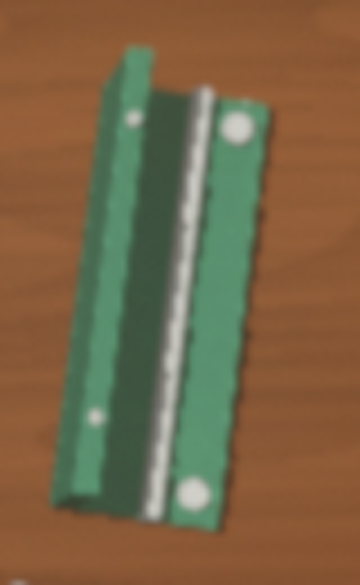

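```bash
python3 - <<'E'
from h import *
np.set_printoptions(precision=1,suppress=True)
c,im,dep=load('s1')
a=np.radians(10.23);X=np.array([np.cos(a),np.sin(a),0]);Y=np.array([-np.sin(a),np.cos(a),0]);T=np.array([548.4,17.1,302.9])
o,D=ray(c,[(302,201.5),(222,157.5),(222.5,180),(245,140),(275,142),(245,192)])
for off in (6,):
    s=((T+off*Y-o)@Y)/(D@Y); W=o+D*s[:,None]; print(np.c_[(W-T)@X,W[:,2]-T[2]])
E
```

```text
[[ -97.3 -169.9]
 [  93.2  -93.5]
 [  97.8 -148.5]
 [  31.7  -45.4]
 [ -39.5  -41.2]
 [  42.1 -169.5]]
```

Call:
move_arm([
  [[-8, 20, 0], 2, 0.05],
  [[-24, 62, 0], 6, 0.05],
  [[-42, 110, 0], 10, 0.05],
  [[-60, 158, 0], 14, 0.05],
  [[-78, 205, 0], 18, 0.05],
  [[-92, 240, 0], 19.5, 0.05],
  [[-97, 254, 0], 19.5, 0.05],
  [[-97, 254, 0], 19.5, 0.05],
  [[-97, 254, 0], 19.5, 0.05],
])

```text
time_s: 20.72
eef_pos: [498.5, -248.8, 303.1]
ee_rot: [-0.0, 0.997, -0.08, -0.0]
force: [-0.7, 0.8, -2.1]
grip_width: 0.132
```

```bash
python3 -c "
from h import *
go((498,-260,305),-9.2);shot('wrist','w12');shot('top','t3');shot('side','s2')"
```

```text
t 20.73 eef [ 498.5 -248.8  303.1] yaw -9.19 grip 0.132 F [-0.7  0.8 -2.1] -> shift [ 1.3 11.1 -1.9] turn 0.01
```

View pics/w12.png

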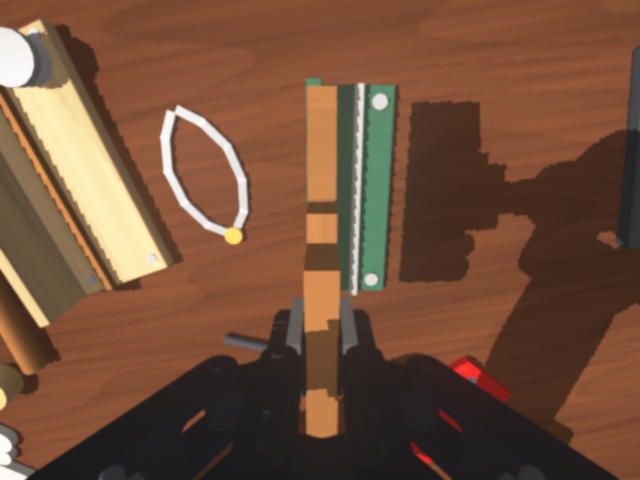

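View pics/t3.png

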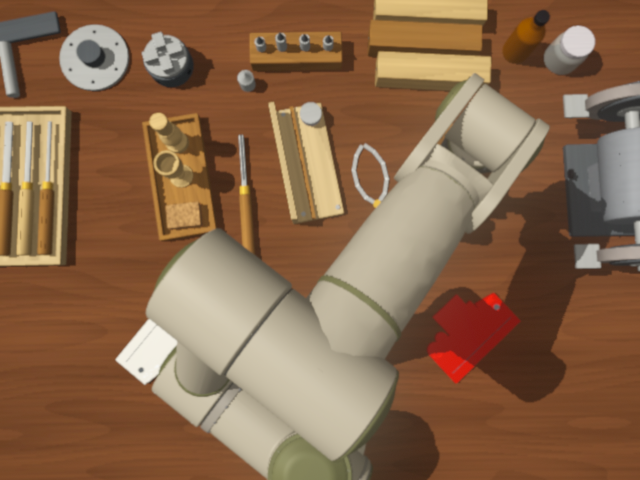

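View pics/s2.png

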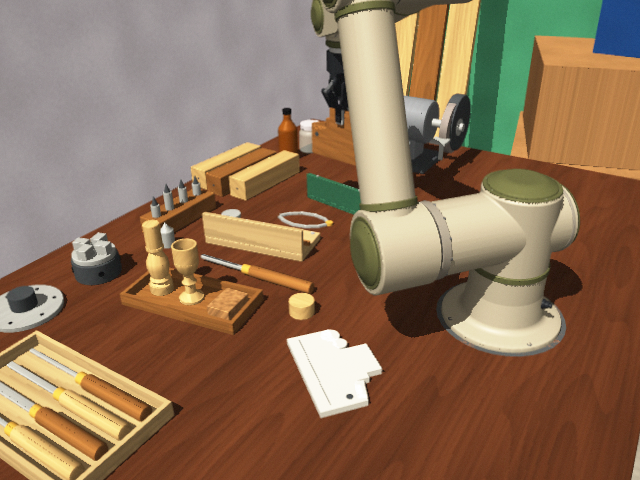

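```bash
python3 - <<'E'
from h import *
np.set_printoptions(precision=1,suppress=True)
c,im,dep=load('w12'); 
cv2.imwrite('pics/c12.png',cv2.resize(im[70:310,300:410,::-1],None,fx=2.5,fy=2.5,interpolation=cv2.INTER_CUBIC))
hsv=cv2.cvtColor(im,cv2.COLOR_RGB2HSV)
g=(hsv[...,0]>55)&(hsv[...,0]<95)&(hsv[...,1]>70)
E1=[];B1=[];B2=[]
for v in range(92,284,3):
    r=np.nonzero(g[v,340:420])[0]+340; E1.append((r.max()+.5,v))
    w=np.nonzero((hsv[v,345:372,1]<60)&(hsv[v,345:372,2]>120))[0]+345
    if len(w): B1.append((w.min()-.5,v));B2.append((w.max()+.5,v))
def line(p,z):
    W=onz(c,p,z)[:,:2].astype(np.float32); l=cv2.fitLine(W,cv2.DIST_HUBER,0,.01,.01).ravel(); 
    if l[0]<0:l[:2]*=-1
    return l,np.degrees(np.arctan2(l[1],l[0]))
ls=[line(E1,10),line(B1,20),line(B2,20)]
for l in ls: print(l)
a=np.radians(-9.2);X=np.array([np.cos(a),np.sin(a)]);Y=np.array([-np.sin(a),np.cos(a)])
for l,y in zip(ls,(-40,-2,-10)): print('O.Y',l[0][2:]@Y-y)
fe=[(u,np.nonzero(g[70:110,u])[0].min()+70-.5) for u in range(370,392,2)]
W=onz(c,fe,10)[:,:2]; print('far O.X',(W@X).mean()-105)
ne=[(u,np.nonzero(g[270:305,u])[0].max()+270+.5) for u in range(362,380,2)]
W=onz(c,ne,10)[:,:2]; print('near O.X',(W@X).mean()+105)
E
```

```text
(array([   1. ,   -0.2,  507.4, -317.3], dtype=float32), np.float32(-9.272402))
(array([   1. ,   -0.2,  510.5, -281.4], dtype=float32), np.float32(-9.056672))
(array([   1. ,   -0.2,  524.2, -291.4], dtype=float32), np.float32(-9.307693))
O.Y -192.12756477809586
O.Y -194.20535368085376
O.Y -193.8341263662108
far O.X 537.1239067911697
near O.X 541.4332483773668
```

View pics/c12.png

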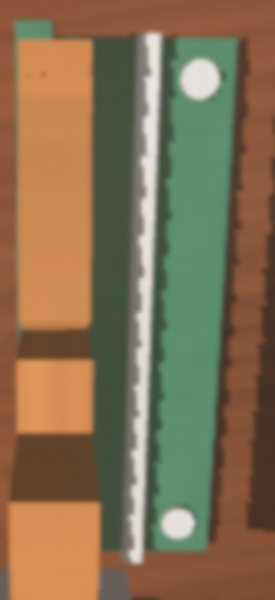

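```bash
python3 -c "
from h import *
go((503.7,-269.5,190),-9.2)"
```

```text
t 20.88 eef [ 498.5 -249.   303.4] yaw -9.18 grip 0.134 F [ 0.7  0.4 -2.5] -> shift [  8.4  19.4 113.4] turn 0.02
```

Call:
move_arm([
  [[4, 10, 0], 0, 0.05],
  [[8.4, 19.4, 0], 0, 0.05],
  [[8.4, 19.4, 20], 0, 0.05],
  [[8.4, 19.4, 50], 0, 0.05],
  [[8.4, 19.4, 80], 0, 0.05],
  [[8.4, 19.4, 100], 0, 0.05],
  [[8.4, 19.4, 113], 0, 0.05],
  [[8.4, 19.4, 113], 0, 0.05],
])

```text
time_s: 21.88
eef_pos: [503.3, -270.8, 189.7]
ee_rot: [-0.0, 0.997, -0.081, -0.001]
force: [0.6, 0.0, -1.7]
grip_width: 0.13
```

```bash
python3 -c "
from h import *
go((503.7,-269.5,180),-9.2);shot('wrist','w13')"
```

```text
t 21.88 eef [ 503.3 -270.8  189.7] yaw -9.28 grip 0.13 F [ 0.6  0.  -1.7] -> shift [ 0.2 -1.3  9.7] turn -0.08
```

View pics/w13.png

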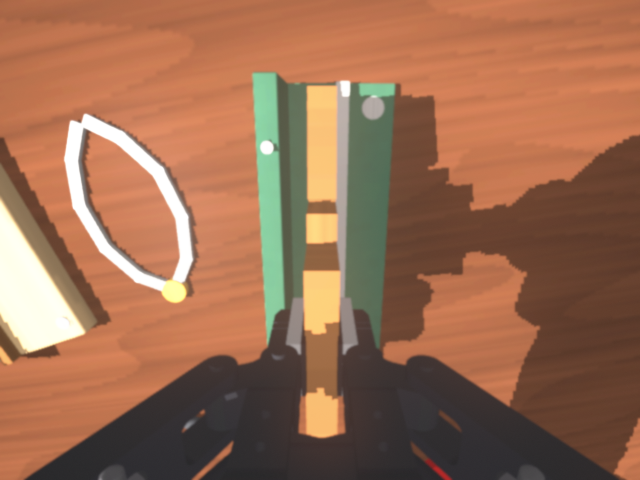

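Call:
move_arm([
  [[0, -1.5, 0], 0, 0.05],
  [[0, -1.5, 4], 0, 0.05],
  [[0, -1.5, 7.5], 0, 0.05],
  [[0, -1.5, 9], 0, 0.05],
  [[0, -1.5, 9.6], 0, 0.05],
  [[0, -1.5, 9.6], 0, 0.05],
])

```text
time_s: 22.68
eef_pos: [503.6, -269.1, 180.7]
ee_rot: [0.0, 0.997, -0.081, 0.0]
force: [0.1, 0.3, -2.0]
grip_width: 0.128
```

Call:
move_arm([
  [[0, 1, 0], 0, 0.05],
  [[0, 2, 0], 0, 0.05],
  [[0, 2.5, 0], 0, 0.05],
  [[0, 2.5, 0], 0, 0.05],
])

```text
time_s: 23.18
eef_pos: [503.2, -271.6, 180.7]
ee_rot: [0.0, 0.997, -0.081, 0.0]
force: [-1.0, 0.4, -2.0]
grip_width: 0.13
```

Call:
move_arm([
  [[0, 0.5, 0], 0, 0.05],
  [[0, 1, 0], 0, 0.05],
  [[0, 1, 0], 0, 0.05],
])

```text
time_s: 23.55
eef_pos: [503.0, -272.6, 180.7]
ee_rot: [0.0, 0.997, -0.081, 0.0]
force: [-0.6, -0.3, -2.3]
grip_width: 0.13
```

Call:
move_arm([
  [[0, 0.5, 0], 0, 0.05],
  [[0, 1, 0], 0, 0.05],
  [[0, 1, 0], 0, 0.05],
])

```text
time_s: 23.92
eef_pos: [502.9, -273.4, 180.7]
ee_rot: [-0.0, 0.997, -0.081, 0.0]
force: [1.4, 1.4, -1.7]
grip_width: 0.135
```

Call:
move_arm([
  [[0, 0.5, 0], 0, 0.05],
  [[0, 1, 0], 0, 0.05],
  [[0, 1, 0], 0, 0.05],
])

```text
time_s: 24.3
eef_pos: [502.8, -274.0, 180.7]
ee_rot: [-0.001, 0.997, -0.081, 0.0]
force: [1.3, 4.8, 0.4]
grip_width: 0.134
```

Call:
move_arm([
  [[0, -1, 0], 0, 0.05],
  [[0, -2.4, 0], 0, 0.05],
  [[0, -2.4, 0.5], 0, 0.05],
  [[0, -2.4, 1], 0, 0.05],
  [[0, -2.4, 1], 0, 0.05],
])

```text
time_s: 24.92
eef_pos: [503.0, -272.5, 180.4]
ee_rot: [0.001, 0.997, -0.081, 0.0]
force: [-2.9, 0.8, 5.7]
grip_width: 0.132
```

Call:
move_arm([
  [[0, 0, -1], 0, 0.05],
  [[0, -0.9, -1], 0, 0.05],
  [[0, -0.9, -1], 0, 0.05],
  [[0, -0.9, -0.4], 0, 0.05],
  [[0, -0.9, -0.1], 0, 0.05],
  [[0, -0.9, -0.1], 0, 0.05],
])

```text
time_s: 25.68
eef_pos: [503.2, -271.3, 180.4]
ee_rot: [0.0, 0.997, -0.081, 0.0]
force: [-3.3, 0.9, 5.9]
grip_width: 0.132
```

```bash
python3 -c "
from h import *
go((503.7,-269.5,180),-9.2);shot('wrist','w14')"
```

```text
t 25.68 eef [ 503.2 -271.3  180.4] yaw -9.27 grip 0.132 F [-3.3  0.9  5.9] -> shift [ 0.2 -1.8  0.4] turn -0.07
```

View pics/w14.png

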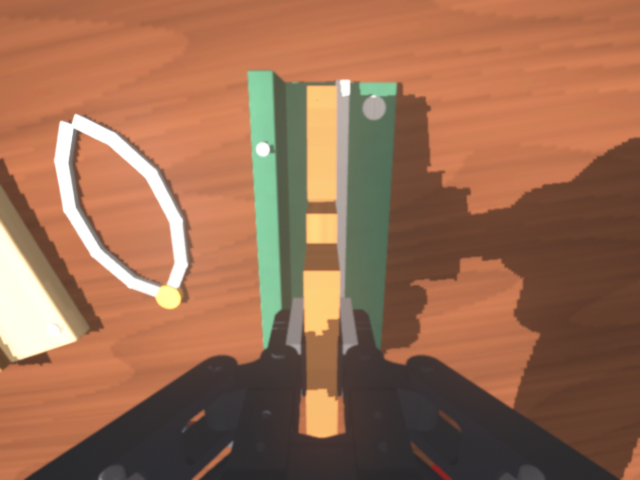

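```bash
python3 - <<'E'
from h import *
c,im,dep=load('w14'); a=np.radians(-9.2);X=np.array([np.cos(a),np.sin(a)])
P=pts(c,dep); print(P[95,322], P[95,322,:2]@X)
for z in (100,106,112): print(z,onz(c,[(322,85.5)],z)[0,:2]@X-95)
hsv=cv2.cvtColor(im,cv2.COLOR_RGB2HSV); g=(hsv[...,0]>55)&(hsv[...,0]<95)&(hsv[...,1]>70)
fe=[(u,np.nonzero(g[60:110,u])[0].min()+60-.5) for u in range(375,392,2)]
print('far base O.X',(onz(c,fe,10)[:,:2]@X).mean()-105)
fe=[(u,np.nonzero(g[60:110,u])[0].min()+60-.5) for u in range(252,268,2)]
print('far plate O.X',(onz(c,fe,70)[:,:2]@X).mean()-105)
# near plate end from w12? bar ends
c,im,dep=load('w12'); print('bar', onz(c,[(361,83.5),(354,294.5)],20)[:,:2]@X-[105,-105])
E
```

```text
[ 593.32675793 -285.83131962   88.79954481] 631.3934106516394
100 539.1658291565168
106 538.7060843282023
112 538.246339499888
far base O.X 537.214248672642
far plate O.X 537.4677516274519
bar [538.04328204 539.27062774]
```

Call:
move_arm([
  [[0, 0, -0.3], 0, 0.16],
  [[0, -1, -0.5], 0, 0.2],
  [[0, -3, -0.5], 0, 0.26],
  [[0, -5, -0.5], 0, 0.3],
  [[0, -6, -0.5], 0, 0.33],
  [[0, -7, -0.5], 0, 0.33],
])

```text
time_s: 26.48
eef_pos: [504.4, -264.3, 180.3]
ee_rot: [0.0, 0.997, -0.081, 0.0]
force: [-0.8, 1.8, 0.1]
grip_width: 0.328
```

```bash
python3 -c "
from h import *
go((503.7,-269.5,180),-9.2);shot('wrist','w15')"
```

```text
t 26.48 eef [ 504.4 -264.3  180.3] yaw -9.27 grip 0.328 F [-0.8  1.8  0.1] -> shift [0.2 5.3 0.3] turn -0.07
```

View pics/w15.png

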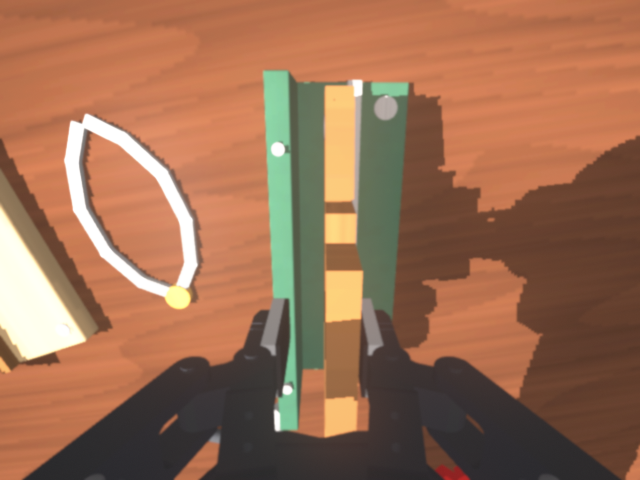

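Call:
move_arm([
  [[0, -3, 0], 0, 0.33],
  [[0, -6, 0], 0, 0.33],
  [[0, -9, 0], 0, 0.33],
  [[0, -11.5, 0], 0, 0.33],
  [[0, -14, 0], 0, 0.33],
  [[0, -16.5, 0], 0, 0.33],
  [[0, -19, 0], 0, 0.33],
  [[0, -21, 0], 0, 0.33],
  [[0, -23, 0], 0, 0.33],
  [[0, -24.5, 0], 0, 0.33],
])

```text
time_s: 27.78
eef_pos: [508.3, -240.0, 180.3]
ee_rot: [0.0, 0.997, -0.081, 0.0]
force: [-0.4, 0.4, -0.1]
grip_width: 0.33
```

```bash
python3 -c "
from h import *
go((503.7,-269.5,180),-9.2);shot('wrist','w16')"
```

```text
t 27.77 eef [ 508.3 -240.   180.3] yaw -9.27 grip 0.33 F [-0.4  0.4 -0.1] -> shift [ 0.2 29.8  0.3] turn -0.07
```

View pics/w16.png

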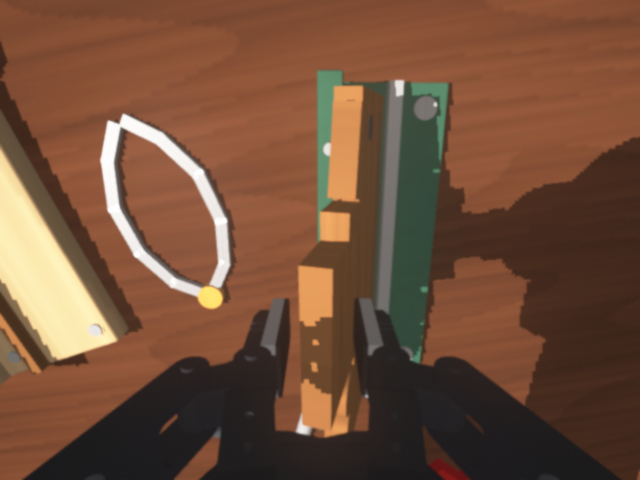

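Call:
move_arm([
  [[0, 0, 0], 0, 0.5],
  [[0, 0, 0], 0, 0.6],
  [[0, 0, -15], 0, 0.6],
  [[0, 0, -50], 0, 0.6],
  [[0, 0, -100], 0, 0.8],
  [[0, 0, -140], 0, 1],
  [[0, 0, -145], 0, 1],
  [[0, 0, -145], 0, 1],
])

```text
time_s: 28.82
eef_pos: [508.2, -240.1, 325.4]
ee_rot: [0.0, 0.997, -0.081, 0.0]
force: [-0.0, 0.1, -0.8]
grip_width: 1.0
```

```bash
python3 -c "
from h import *
go((503.7,-269.5,330),-9.2);shot('wrist','w17')"
```

```text
t 28.82 eef [ 508.2 -240.1  325.4] yaw -9.27 grip 1.0 F [-0.   0.1 -0.8] -> shift [ 0.3 29.8 -4.6] turn -0.07
```

View pics/w17.png

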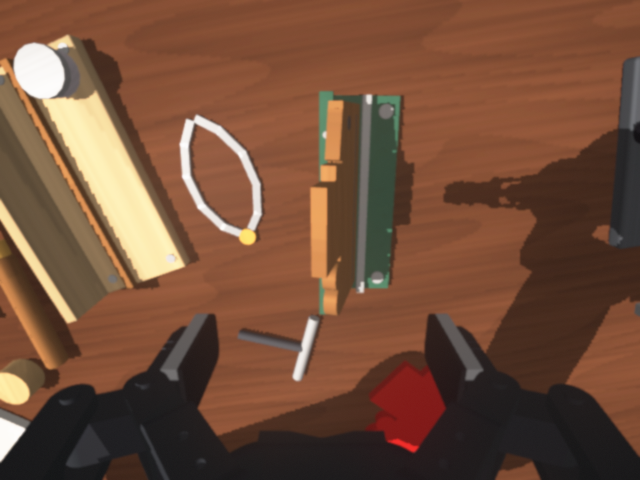

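```bash
python3 - <<'E'
from h import *
np.set_printoptions(precision=1,suppress=True)
c,im,dep=load('w17'); cv2.imwrite('pics/c17.png',cv2.resize(im[85:325,300:410,::-1],None,fx=2.5,fy=2.5,interpolation=cv2.INTER_CUBIC))
a=np.radians(-9.25);X=np.array([np.cos(a),np.sin(a)]);Y=np.array([-np.sin(a),np.cos(a)])
O=538.6*X-193.3*Y
for yc in (3.7,5,6,7,8):
    # solve y0,theta
    th=.3
    for _ in range(20): y0=yc+6*np.cos(th); th=np.arctan((28-y0)/60)
    def P3(x,h,f):
        b=h; y=yc+h*np.sin(th)+f*np.cos(th); z=10+6*np.sin(th)+h*np.cos(th)-f*np.sin(th); return [*(O+x*X+y*Y),z]
    print(yc,round(th,3),proj(c,[P3(35,130,-6),P3(-35,130,-6),P3(35,130,6),P3(-35,130,6)]).ravel())
R=onz(c,[(369,95)],20)[0,:2]; R2=onz(c,[(361,291.5)],20)[0,:2]; print('bar ends O.X',R@X-105,R2@X+105)
P=pts(c,dep)
m=np.zeros((480,640),bool); 
sel=P[200:270,332:350].reshape(-1,3); w=np.linalg.svd(sel-sel.mean(0))[2][2]; print('front face normal',w, 'tilt',np.arcsin(abs(w[2])), 'dot Y sign', w[:2]@Y)
E
```

```text
3.7 0.3 [324.2 190.2 324.1 280.4 308.2 189.2 309.3 278.5]
5 0.28 [326.1 190.3 325.8 280.7 309.9 189.4 310.9 278.9]
6 0.264 [327.5 190.4 327.1 280.9 311.2 189.6 312.1 279.2]
7 0.248 [329.  190.5 328.5 281.1 312.5 189.7 313.3 279.5]
8 0.232 [330.5 190.6 329.8 281.3 314.  189.8 314.6 279.8]
bar ends O.X 537.9617634280871 540.0040576564345Traceback (most recent call last):
  File "<stdin>", line 16, in <module>
    u, s, vh = gufunc(a, signature=signature)
               ~~~~~~^^^^^^^^^^^^^^^^^^^^^^^^
    raise LinAlgError("SVD did not converge")
numpy.linalg.LinAlgError: SVD did not converge
```

View pics/c17.png

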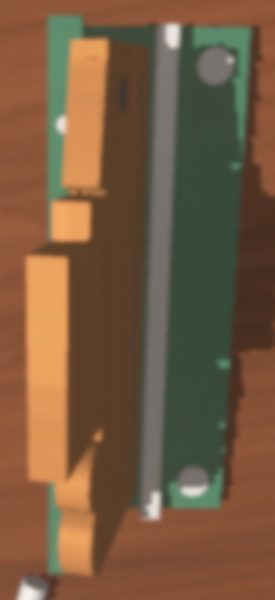

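```bash
python3 -c "
from h import *
go((548.4,274,332),10.4)"
```

```text
t 28.88 eef [ 508.1 -240.   324.6] yaw -9.27 grip 0.999 F [ 0.7 -0.2 -0.4] -> shift [ -43.  -513.8   -7. ] turn -19.67
```

Call:
move_arm([
  [[0, -40, -7], 0, 1],
  [[0, -95, -7], -3, 1],
  [[0, -150, -7], -6, 1],
  [[-5, -205, -7], -9, 1],
  [[-10, -260, -7], -12, 1],
  [[-18, -315, -7], -15, 1],
  [[-25, -370, -7], -18, 1],
  [[-32, -425, -7], -19.7, 1],
  [[-38, -475, -7], -19.7, 1],
  [[-43, -514, -7], -19.7, 1],
])

```text
time_s: 30.12
eef_pos: [548.2, 276.0, 330.8]
ee_rot: [0.0, 0.996, 0.091, -0.001]
force: [0.1, -0.4, -0.2]
grip_width: 1.0
```

Call:
move_arm([
  [[0, 0, 0], 0, 1],
  [[0, 0, 0], 0, 0.85],
])

```text
time_s: 30.38
eef_pos: [548.6, 273.6, 331.3]
ee_rot: [0.0, 0.996, 0.091, -0.001]
force: [-0.2, -0.1, 0.0]
grip_width: 0.855
```

```bash
python3 - <<'E'
from h import *
go((548.4,274,170.2),10.4)
c,im,dep=shot('wrist','w18'); P=pts(c,dep); z=P[...,2]
for n,lo,box,zp in (('leg',155,(250,70,420,200),163),('gob',125,(250,170,420,300),133.5)):
    m=np.zeros(z.shape,np.uint8);x0,y0,x1,y1=box;m[y0:y1,x0:x1]=(z>lo)[y0:y1,x0:x1]
    if n=='gob': m[(z>150)]=0
    k,l,s,_=cv2.connectedComponentsWithStats(m);v,u=np.nonzero(l==1+np.argmax(s[1:,4]));print(n,cv2.minEnclosingCircle(onz(c,np.c_[u,v],zp)[:,:2].astype(np.float32)))
E
```

```text
t 30.38 eef [548.6 273.6 331.3] yaw 10.42 grip 0.855 F [-0.2 -0.1  0. ] -> shift [  0.2  -0.5 161.1] turn 0.02
leg ((620.6798095703125, 282.5252380371094), 16.129575729370117)
gob ((548.0328979492188, 274.26068115234375), 24.784271240234375)
```

View pics/w18.png

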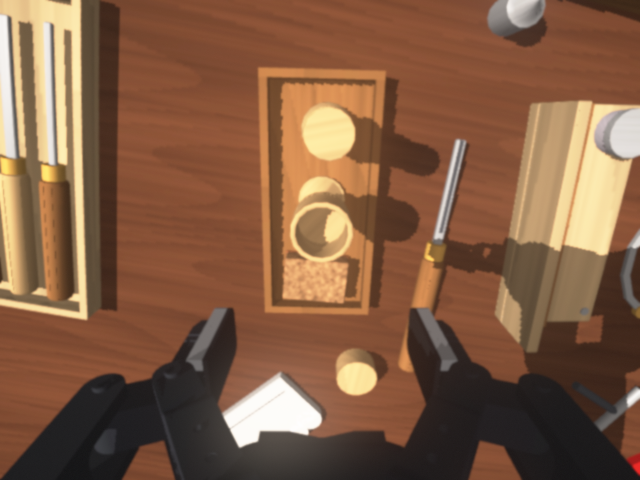

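Call:
move_arm([
  [[0, 0, 40], 0, 0.85],
  [[0, 0, 90], 0, 0.85],
  [[0, 0, 130], 0, 0.85],
  [[0, 0, 152], 0, 0.85],
  [[0, 0, 161], 0, 0.85],
  [[0, 0, 161], 0, 0.7],
  [[0, 0, 161], 0, 0.4],
  [[0, 0, 161], 0, 0.4],
  [[0, 0, 161], 0, 0.4],
  [[0, 0, 161], 0, 0.4],
], force=35)

```text
time_s: 31.68
eef_pos: [549.2, 274.1, 172.7]
ee_rot: [-0.0, 0.996, 0.091, 0.001]
force: [0.6, -0.7, 5.9]
grip_width: 0.567
```

```bash
python3 -c "
from h import *
go((548,274,325),10.4);go((507.8,-35.5,325),10.4)"
```

```text
t 31.68 eef [549.2 274.1 172.7] yaw 10.43 grip 0.567 F [ 0.6 -0.7  5.9] -> shift [-8.000e-01 -1.000e-01 -1.523e+02] turn 0.03
t 31.68 eef [549.2 274.1 172.7] yaw 10.43 grip 0.567 F [ 0.6 -0.7  5.9] -> shift [ -96.4  297.  -152.6] turn 0.03
```

Call:
move_arm([
  [[0, 0, 0], 0, 0.4],
])

```text
time_s: 31.8
eef_pos: [549.2, 274.1, 172.6]
ee_rot: [-0.0, 0.996, 0.091, 0.001]
force: [0.5, -0.9, 6.1]
grip_width: 0.564
```

```bash
python3 -c "
from h import *
go((548,274,325),10.4);shot('wrist','w19')"
```

```text
t 31.8 eef [549.2 274.1 172.6] yaw 10.43 grip 0.564 F [ 0.5 -0.9  6.1] -> shift [-8.000e-01 -1.000e-01 -1.524e+02] turn 0.03
```

View pics/w19.png

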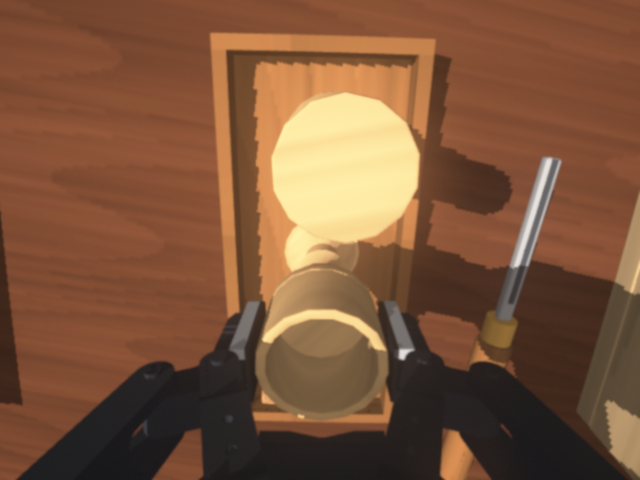

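Call:
move_arm([
  [[0, 0, -10], 0, 0.4],
  [[0, 0, -40], 0, 0.4],
  [[0, 0, -80], 0, 0.4],
  [[-3, 10, -120], 0, 0.4],
  [[-15, 45, -128], 0, 0.4],
  [[-33, 100, -128], 0, 0.4],
  [[-51, 155, -128], 0, 0.4],
  [[-68, 210, -128], 0, 0.4],
  [[-84, 260, -128], 0, 0.4],
  [[-94, 290, -128], 0, 0.4],
])

```text
time_s: 33.1
eef_pos: [508.1, -30.2, 299.8]
ee_rot: [0.0, 0.996, 0.09, 0.0]
force: [0.2, 0.4, -1.3]
grip_width: 0.566
```

Call:
move_arm([
  [[-2.5, 7, 0], 0, 0.4],
  [[-2.5, 7, 0], 0, 0.4],
])

```text
time_s: 33.35
eef_pos: [507.5, -35.1, 299.5]
ee_rot: [-0.0, 0.996, 0.091, 0.0]
force: [-0.6, 0.1, -0.5]
grip_width: 0.563
```

```bash
python3 -c "
from h import *
go((507.8,-35.5,190),10.4);shot('wrist','w20')"
```

```text
t 33.35 eef [507.5 -35.1 299.5] yaw 10.42 grip 0.563 F [-0.6  0.1 -0.5] -> shift [  0.2   0.5 109.5] turn 0.02
```

View pics/w20.png

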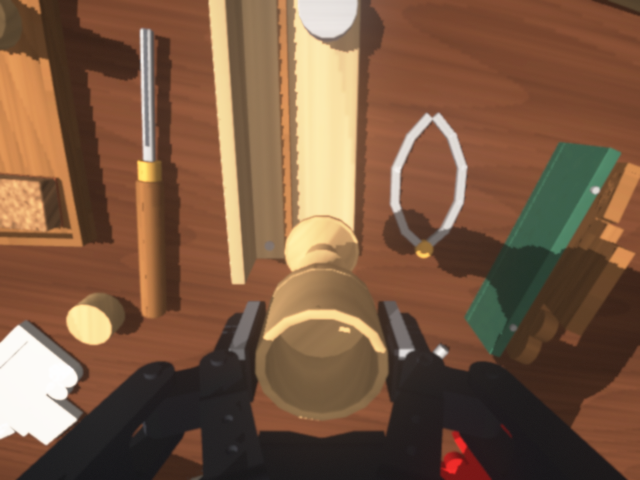

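Call:
move_arm([
  [[0, 0.4, 30], 0, 0.4],
  [[0, 0.4, 70], 0, 0.4],
  [[0, 0.4, 98], 0, 0.4],
  [[0, 0.4, 109], 0, 0.4],
  [[0, 0.4, 113], 0, 0.4],
  [[0, 0.4, 115], 0, 0.4],
  [[0, 0.4, 115], 0, 0.4],
])

```text
time_s: 34.28
eef_pos: [507.9, -35.9, 184.9]
ee_rot: [0.0, 0.996, 0.091, 0.001]
force: [-0.1, 0.4, -0.8]
grip_width: 0.564
```

Call:
move_arm([
  [[0, 0, 1], 0, 0.4],
  [[0, 0, 2], 0, 0.4],
  [[0, 0, 2.5], 0, 0.4],
  [[0, 0, 2.5], 0, 0.4],
])

```text
time_s: 34.78
eef_pos: [507.9, -36.0, 182.7]
ee_rot: [0.0, 0.996, 0.091, 0.001]
force: [-2.2, -0.1, 6.5]
grip_width: 0.568
```

Call:
move_arm([
  [[0, 0, -0.3], 0, 0.85],
  [[0, 0, -0.3], 0, 0.85],
  [[0, 0, -0.3], 0, 0.85],
  [[0, 0, -5], 0, 0.85],
  [[0, 0, -30], 0, 0.85],
  [[0, 0, -70], 0, 1],
  [[0, 0, -100], 0, 1],
  [[0, 0, -100], 0, 1],
])

```text
time_s: 35.78
eef_pos: [508.2, -36.0, 284.1]
ee_rot: [0.001, 0.996, 0.091, 0.002]
force: [-0.4, 0.0, -0.5]
grip_width: 0.999
```

```bash
python3 -c "
from h import *
go((621.5,283,282),10.4);shot('wrist','w21')"
```

```text
t 35.77 eef [508.2 -36.  284.1] yaw 10.44 grip 0.999 F [-0.4  0.  -0.5] -> shift [ 169.2 -293.2    2.1] turn 0.04
```

View pics/w21.png

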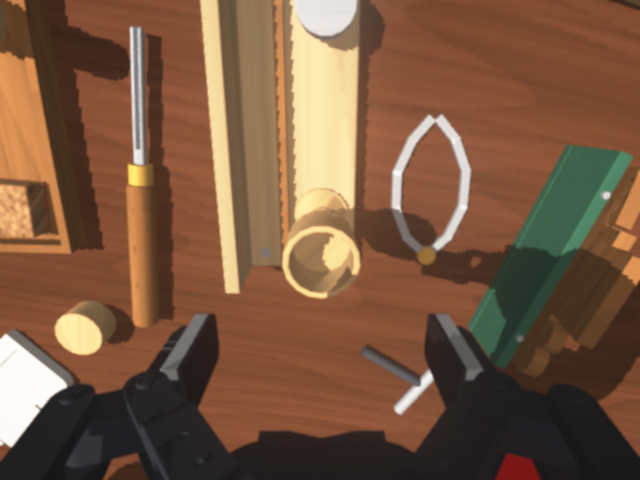

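Call:
move_arm([
  [[12, -20, 0], 0, 1],
  [[40, -70, 0], 0, 1],
  [[72, -125, 0], 0, 1],
  [[104, -180, 0], 0, 1],
  [[135, -235, 0], 0, 1],
  [[160, -278, 0], 0, 1],
  [[169, -293, 0], 0, 1],
  [[169, -293, 0], 0, 1],
  [[169, -293, 0], 0, 1],
])

```text
time_s: 36.95
eef_pos: [620.6, 281.9, 281.2]
ee_rot: [0.0, 0.996, 0.091, -0.001]
force: [0.4, -0.3, 0.2]
grip_width: 0.999
```

```bash
python3 -c "
from h import *
go((621.5,283,192.5),10.4)"
```

```text
t 36.95 eef [620.6 281.9 281.2] yaw 10.38 grip 0.999 F [ 0.4 -0.3  0.2] -> shift [ 1.2 -1.  88.7] turn -0.02
```

Call:
move_arm([
  [[1, -1, 30], 0, 1],
  [[1, -1, 60], 0, 0.8],
  [[1, -1, 80], 0, 0.7],
  [[1, -1, 88], 0, 0.6],
  [[1, -1, 88], 0, 0.5],
  [[1, -1, 88], 0, 0.2],
  [[1, -1, 88], 0, 0.2],
  [[1, -1, 88], 0, 0.2],
  [[1, -1, 88], 0, 0.2],
  [[1, -1, 88], 0, 0.2],
], force=40)

```text
time_s: 38.2
eef_pos: [622.0, 283.9, 195.0]
ee_rot: [0.0, 0.996, 0.091, 0.001]
force: [0.5, -1.6, 5.8]
grip_width: 0.377
```

```bash
python3 -c "
from h import *
go((621.5,283,350),10.4);go((603.5,-17.8,350),10.4)"
```

```text
t 38.2 eef [622.  283.9 195. ] yaw 10.43 grip 0.377 F [ 0.5 -1.6  5.8] -> shift [  -0.3    0.9 -155. ] turn 0.03
t 38.2 eef [622.  283.9 195. ] yaw 10.43 grip 0.377 F [ 0.5 -1.6  5.8] -> shift [ -72.5  293.5 -155.1] turn 0.03
```

Call:
move_arm([
  [[0, 0, -10], 0, 0.2],
  [[0, 0, -40], 0, 0.2],
  [[0, 0, -80], 0, 0.2],
  [[0, 0, -120], 0, 0.2],
  [[-3, 12, -150], 0, 0.2],
  [[-13, 55, -155], 0, 0.2],
  [[-27, 110, -155], 0, 0.2],
  [[-40, 165, -155], 0, 0.2],
  [[-54, 220, -155], 0, 0.2],
  [[-66, 268, -155], 0, 0.2],
])

```text
time_s: 39.45
eef_pos: [604.7, 6.7, 349.0]
ee_rot: [-0.0, 0.996, 0.091, -0.0]
force: [-0.6, -0.1, -2.0]
grip_width: 0.376
```

Call:
move_arm([
  [[-5, 20, 0], 0, 0.2],
  [[-6.5, 25.5, 0], 0, 0.2],
  [[-6.5, 25.5, 0], 0, 0.2],
  [[-6.5, 25.5, 0], 0, 0.2],
])

```text
time_s: 39.95
eef_pos: [603.5, -16.4, 348.8]
ee_rot: [-0.0, 0.996, 0.092, -0.0]
force: [0.2, -0.4, -2.1]
grip_width: 0.378
```

```bash
python3 -c "
from h import *
go((603.5,-17.8,205),10.4)"
```

```text
t 39.95 eef [603.5 -16.4 348.8] yaw 10.53 grip 0.378 F [ 0.2 -0.4 -2.1] -> shift [ -0.3   1.4 143.8] turn 0.13
```

Call:
move_arm([
  [[0, 1.4, 30], 0, 0.2],
  [[0, 1.4, 70], 0, 0.2],
  [[0, 1.4, 105], 0, 0.2],
  [[0, 1.4, 130], 0, 0.2],
  [[0, 1.4, 139], 0, 0.2],
  [[0, 1.4, 142], 0, 0.2],
  [[0, 1.4, 142], 0, 0.2],
])

```text
time_s: 40.83
eef_pos: [604.0, -19.0, 207.7]
ee_rot: [0.0, 0.996, 0.091, 0.001]
force: [-0.9, 0.4, -1.6]
grip_width: 0.376
```

Call:
move_arm([
  [[0, 0, 1], 0, 0.2],
  [[0, 0, 2], 0, 0.2],
  [[0, 0, 2.3], 0, 0.2],
  [[0, 0, 2.3], 0, 0.2],
])

```text
time_s: 41.32
eef_pos: [603.8, -19.2, 205.0]
ee_rot: [0.0, 0.996, 0.091, 0.0]
force: [-1.0, 0.4, 2.9]
grip_width: 0.375
```

Call:
move_arm([
  [[0, 0, -2.5], 0, 0.2],
  [[0, -1, -2.5], 0, 0.2],
  [[0, -1, -2.5], 0, 0.2],
  [[0, -1, -1], 0, 0.2],
  [[0, -1, 0.2], 0, 0.2],
  [[0, -1, 0.2], 0, 0.2],
])

```text
time_s: 42.08
eef_pos: [603.6, -18.2, 204.9]
ee_rot: [0.0, 0.996, 0.091, 0.0]
force: [-1.5, -0.1, 5.6]
grip_width: 0.379
```

Call:
move_arm([
  [[0, 0, 0], 0, 1],
  [[0, 0, 0], 0, 1],
  [[0, 0, 0], 0, 1],
  [[0, 0, -5], 0, 1],
  [[0, 0, -30], 0, 1],
  [[0, 0, -80], 0, 1],
  [[0, 0, -130], 0, 1],
  [[-20, -10, -145], 0, 1],
  [[-30, -20, -145], 0, 1],
  [[-30, -20, -145], 0, 1],
])

```text
time_s: 43.32
eef_pos: [570.0, -3.6, 350.0]
ee_rot: [0.0, 0.996, 0.091, 0.0]
force: [-0.2, -0.2, 0.4]
grip_width: 1.001
```

```bash
python3 - <<'E'
from h import *
go((590,0,350),10.4)
c,im,dep=shot('wrist','w22'); P=pts(c,dep); z=P[...,2]
for n,lo,box,zp in (('leg',165,(250,100,420,260),173),('gob',136,(250,230,420,380),143.5)):
    m=np.zeros(z.shape,np.uint8);x0,y0,x1,y1=box;m[y0:y1,x0:x1]=(z>lo)[y0:y1,x0:x1]
    if n=='gob': m[z>160]=0
    k,l,s,_=cv2.connectedComponentsWithStats(m);v,u=np.nonzero(l==1+np.argmax(s[1:,4]));print(n,cv2.minEnclosingCircle(onz(c,np.c_[u,v],zp)[:,:2].astype(np.float32)))
E
```

```text
t 43.33 eef [570.   -3.6 350. ] yaw 10.46 grip 1.001 F [-0.2 -0.2  0.4] -> shift [20.3  0.1  0.1] turn 0.06
leg ((603.0543823242188, -18.63514518737793), 16.7551326751709)
gob ((507.7519836425781, -35.05262756347656), 25.50421714782715)
```

View pics/w22.png

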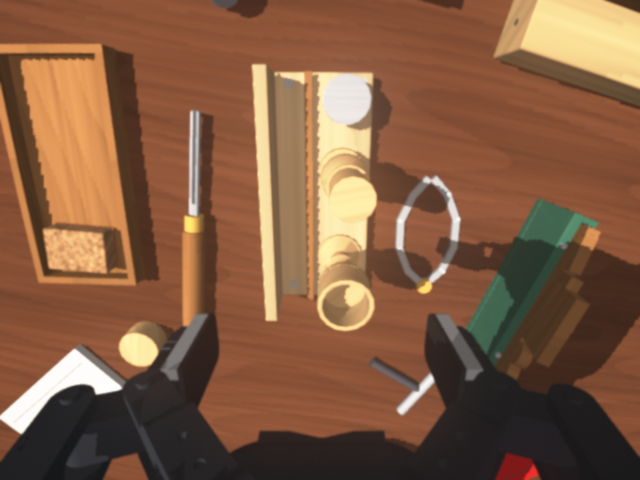

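Call:
move_arm([
  [[-10, 30, -10], 2, 1],
  [[-20, 85, -10], 5, 1],
  [[-30, 140, -10], 8, 1],
  [[-40, 195, -10], 12, 1],
  [[-50, 235, -10], 16, 1],
  [[-55, 255, -10], 19.7, 1],
  [[-55, 255, -10], 19.7, 1],
  [[-55, 255, -10], 19.7, 1],
])

```text
time_s: 44.38
eef_pos: [562.8, -263.3, 359.5]
ee_rot: [-0.0, 0.997, -0.08, 0.0]
force: [-0.7, -0.5, -0.3]
grip_width: 1.0
```

```bash
python3 - <<'E'
from h import *
np.set_printoptions(precision=1,suppress=True)
go((590,0,350),-9.25)
c,im,dep=shot('wrist','w23'); shot('side','s3'); shot('top','t4')
a=np.radians(-9.25);X=np.array([np.cos(a),np.sin(a)]);Y=np.array([-np.sin(a),np.cos(a)]);O=538.6*X-193.3*Y
P=pts(c,dep); q=P[...,:2]-O; x=q@X; y=q@Y; z=P[...,2]
m=(abs(x)<80)&(y>-1)&(y<60)&(z>30)&(z<130)
# front face: fit y vs z for pixels with brown shade
hsv=cv2.cvtColor(im,cv2.COLOR_RGB2HSV); m&=(hsv[...,0]<20)&(hsv[...,1]>100)&(hsv[...,2]<150)
A=np.c_[z[m],x[m],np.ones(m.sum())]; k=np.linalg.lstsq(A,y[m],rcond=None)[0]; r=y[m]-A@k
g=abs(r)<4; k=np.linalg.lstsq(A[g],y[m][g],rcond=None)[0]; print(m.sum(),g.sum(),'tilt',np.arctan(k[0]),'yaw',np.degrees(np.arctan(k[1])),'front y at z10',k[0]*10+k[2],'res',r[g].std())
b=(z>125)&(y>20)&(y<70)&(abs(x)<80); print('mid top x range',np.percentile(x[b],[1,99]), b.sum())
E
```

```text
t 44.38 eef [ 562.8 -263.3  359.5] yaw -9.14 grip 1.0 F [-0.7 -0.5 -0.3] -> shift [ -15.  -264.3    9.5] turn 0.11
3129 3039 tilt 0.2688008248768437 yaw 0.01374610667438155 front y at z10 0.017261095997809672 res 0.5728549229675048
mid top x range [-23.6  76.9] 14754
```

View pics/w23.png

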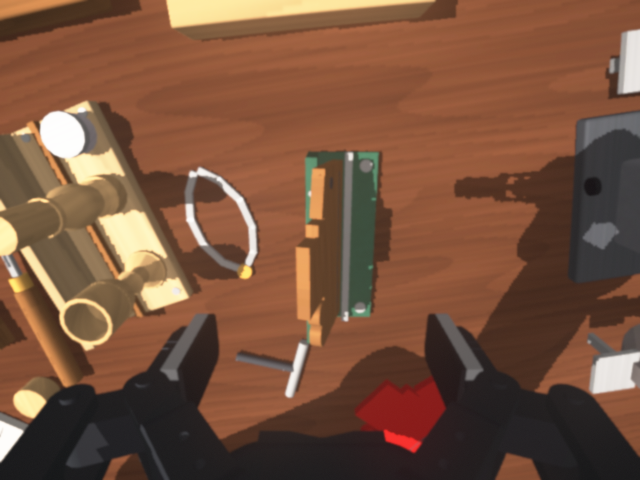

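View pics/s3.png

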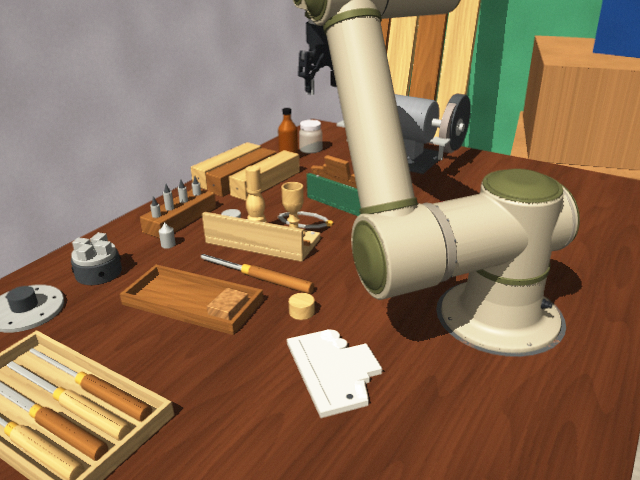

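```bash
python3 -c "
from h import *
print(ctrl.finish_job())"
```

```text
the job is handed in; nothing more can be done
None
```

The job is handed in, with the clock at about 44.5 s when it went in. Both samples went into the tray. I then tipped the board upright and carried it to the green rest, where I located the stop bar by touch and leaned it back on the plate. After that each sample went back upright on the rack.

**Samples:** the final pictures put both within about 0.5 mm of where they first stood. The tin, cork block, gouge and calipers looked undisturbed.

**Board:** it leans with its shaped edge up and its back on the plate, parallel to the rest. The underside centre is at about y = 6 mm. It leans 0.27 rad, slightly less than the 0.30 in the rack, because the foot stands about 2 mm clear of the bar.

**Where checks disagreed:** along the rest, the board reads 1 to 2.5 mm off centre towards +x. The rest's own centre measured up to about 4 mm apart between its two ends, so I left it. A last depth check of the board's centring failed because the gripper got into the measured area.

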